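Change over the pots on the warming plate and reset its cutout

TASK

On the leather workshop's warming plate, slide the aluminium glue pot from the red ring onto the free white ring, then slide the copper wax pot from the blue ring onto the red one, each centred on its ring and kept flat on the plate all the way, never lifted. Then reset the tripped cutout beside the plate: push its lever fully off, and after that fully on. Leave the wooden shoe last, the polish tin and the bottle where they are.

Things in the scene. Friction and masses are not known exactly. Their poses are not given: they have to be found in the camera images.
- hotplate: Black warming plate fixed on the bench, 470 mm long (its y) and 250 mm deep (x from -145 mm, its front edge, to +105 mm), flat top 40 mm over the bench. Origin: on the bench under the middle of three ring places, which lie in a row at y = -150, 0 and +150 mm, x = 0. Its front (-x) faces away from the robot. A fixed rack stands over it.
- rack_front (a point): Middle of the front bar of the rack over the plate. The rack's 8 mm bars lie level, 225 mm over the bench: five along the plate's y (430 mm long) at plate x = -92, -48, -4, 40, 85 mm, two along x at y = -75 and 75 mm. It roofs over the pots and most of their handles, so the hand must come in slanting from the front (-x), fingers pointing down and back towards the robot.
- post_b (a point): Foot, on the plate's top, of an upright post 12 mm in diameter that carries the rack, at plate x = 35, y = 75 mm, between the middle and one end ring. A pot sliding between these rings must bow out to the front (plate -x) by about 35 mm to get past.
- post_a (a point): The other post's foot: plate x = 35, y = -75 mm, between the middle and the other end ring. Else the same.
- ring_red: Red ring painted on the warming plate, 120 mm across its middle line, with a dot at its centre. Origin: centre of the ring, on the plate's top (world z 0.040). Always the middle place.
- ring_blue: Blue ring painted on the warming plate, 120 mm across its middle line, with a dot at its centre. Origin: centre of the ring, on the plate's top (world z 0.040). At one end of the row; either end.
- ring_white: White ring painted on the warming plate, 120 mm across its middle line, with a dot at its centre. Origin: centre of the ring, on the plate's top (world z 0.040). At the other end of the row, free at the start.
- glue_pot_center (a point): Aluminium glue pot with a yellow handle, at the start on the red ring. Straight round cup, 90 mm outside, 70 mm high, 3 mm wall, 0.3 to 0.65 kg. This point: on its axis, half-way up (35 mm); z up, handle towards -x. Handle: straight bar 18 mm wide (y), 14 mm thick, 90 mm long, rising outwards at 20 degrees, its end 128 mm from the axis.
- glue_pot_grip (a point): Glue pot's yellow handle: the point to hold it, on the middle line of the bar, 109 mm from the pot's axis and 72 mm over its underside, 20 mm short of the handle's end. Axes as the pot's.
- wax_pot_center (a point): Copper wax pot with a pale wooden handle, at the start on the blue ring. Straight round cup, 90 mm outside, 70 mm high, 3 mm wall, 0.3 to 0.65 kg. This point: on its axis, half-way up (35 mm); z up, handle towards -x. Handle: straight bar 18 mm wide (y), 14 mm thick, 90 mm long, rising outwards at 20 degrees, its end 128 mm from the axis.
- wax_pot_grip (a point): Wax pot's pale handle: the point to hold it, on the middle line of the bar, 109 mm from the pot's axis and 72 mm over its underside, 20 mm short of the handle's end. Axes as the pot's.
- cutout_base: Thermal cutout: a grey block 70 x 50 x 25 mm fixed on the bench at one side of the plate (either side), with a lever on its top. Origin: centre of its underside. The lever swings in the block's x-z plane: leaning to the block's -x is off, to +x is on.
- cutout_tip (a point): Centre of the red ball, 26 mm in diameter, at the end of the cutout's lever (a 10 mm rod). It lies 80 mm from the hinge, which is on the block's middle, 22 mm over the bench; standing upright the ball's centre is 102 mm over the bench.
- cutout (a joint): Cutout lever's angle in rad: 0 = fully off (leans 0.5 rad to the block's -x), 1.0 = fully on (leans 0.5 rad to +x), both hard stops. It starts tripped, in between, moves with about 1 N at the ball and stays where it is left.
- last_center (a point): Wooden shoe last, loose, about 175 mm long (x), 60 mm wide, 85 mm high, on the other side of the plate from the cutout; this point is about half-way up. Not to be moved.
- polish_center (a point): Black polish tin with a pale lid, loose, 76 mm in diameter, 32 mm high, in front of the plate; this point is its centre. Not to be moved.
- bottle_center (a point): Blue bottle with red cap, loose, 56 mm in diameter, 150 mm high, standing beside the left end of the plate as the robot sees it; this point is half-way up. Not to be moved.
Mind the look-alikes: they are no part of the job. Leave any black look-alike of the part that bears wax_pot_center alone.

How it is judged:
By the outcome, as a careful person would: the job done as asked, in the order asked, and still so for the second after the job is handed in, with the robot touching nothing.
It also fails if it takes over 72 s, if anything falls off the work surface, if the arm or the gripper's body presses on something with over 40 N, if the wrist force passes 120 N, or if a joint passes its speed limit or range.

ROBOT

A 6-joint arm with a two-finger parallel gripper is mounted at the origin on the work surface. World frame = base frame: x ahead of the robot, y to its left, z up, the work surface at z = 0. Lengths are in mm, angles in degrees, forces in N, time in s.
With the tool pointing down it reaches from about 350 to 850 mm from the base axis. Payload 8.1 kg.
Tool frame: the origin (TCP) lies at the very end of the fingers, on their centre line; the grasp point (between the pads) lies 19 mm behind it (tcp_to_grasp is the distance from the TCP to the grasp point, in mm); z points along the fingers, x is the direction in which the jaws open and shut, and the axes are right-handed (so a half turn about z gives the same grasp; the last joint's range is limited). The gripper opens to 85 mm and grips with 20 to 120 N. Pads are 22 mm wide; open, the fingers measure 114 mm over their backs; the gripper's body (76 mm by 85 mm) begins 54 mm behind the grasp point. The pads swing forward as they close: fully open they stand 13 mm farther back than shut.
Start: joints at [59.049, 7.471, 85.268, -0, 87.261, -4.893], TCP at [263.55, 539.024, 231.292] pointing down, gripper open.
Joint ranges: [-169.43, 169.43], [-51.17, 129.36], [1.28, 143.12], [-76.62, 256.62], [0, 156.53], [-152.29, 152.29]. Speed limits (degrees/s): [136.94, 136.94, 159.86, 180, 180, 180].

INTERFACE

Orientations are given as [roll, pitch, yaw] about the fixed x, y, z axes, in that order (R = Rz(yaw) Ry(pitch) Rx(roll)).
In Python, from bench import * gives the robot as it stands. The module is installed in compiled form; this text tells all that it offers.
- The arm moves only by the tool apply_moves, never from a script. Its argument "targets" is text: rows parted by semicolons, each of 7 numbers parted by spaces: the turn, a rotation vector about the tool's x, y, z in rad, then the shift along the tool's x, y, z in cm, then the finger opening in cm, from 0 to 8.54. A call has exactly 5 rows; each row is the pose to reach, as a shift and turn from the pose commanded when the call began, along the tool's axes at that moment; what a row does not reach only later rows make up. A row lasts 1/10 s, in which the tool goes at most 50 mm and 8.59 degrees, less where a joint would pass 70% of its speed; a pose out of reach is approached as far as the arm can. A call with a gripper value outside its range is refused whole. The fingers move at their own pace and stop on an object; "force" is the grip in N (left out, the last holds). Time passes only in rows, so rows that repeat a pose let the fingers close, or fill a call up. It gives the time, the measured TCP pose, the force and the opening at its end, in the units of the state.
- sense(): the state, without advancing time (a new reading comes with each control period).
- snapshot(name): name is "scene" or "side" or "wrist"; returns the picture (480x640x3 uint8, red, green, blue); there is no depth.
- camera_model(name): a dict with "fx", "fy", "cx", "cy" (pixels), "position" and "attitude" of the camera in the world; the wrist camera has in their place "T_tool_cam" (4x4, takes a point from camera to tool coordinates, whose origin is the TCP and whose axes are the tool frame's). Camera axes: x right, y up, looking along -z (the intrinsics and any distortion apply to the point x, -y, -z); pixel columns grow to the right and rows downward; lengths in mm; the calibration is good to about 2 mm. A picture is of the moment at which its call begins: read the wrist's pose just before it. camera_model takes no time and is no camera call.
- hand_in(): hands the job in, once; it reports no verdict.
Trained networks look in the newest picture that a camera, given by its name, has taken for a name from the list of things; names that differ only in an ending like _2 or _b are one class to them, and where a whole thing is asked for, a point or a joint stands for the part that bears it (a point fixed in the world has none). Each returns a list of dicts, best first, with "confidence" (0 to 1); they miss things now and then, are a little off and sometimes report something else, mostly with a low value. They report only what shows in the picture. A call takes as long as a camera call. They do not tell look-alikes from the thing itself.
- recognise(camera, query): "at" ([row, column] in pixels, amid what is visible of it).
- place_of(camera, query): "at" ([row, column] in pixels: a listed point, or the origin of a listed thing).
The state is a dict: "time": time; "joint_pos": joint angles; "qd": joint speeds; "joint_efforts": joint torques, N m; "tool_pos": TCP position; "tcp_rot": TCP orientation; "ft_force": force on the tool from outside, world axes, zero at the start; "wrist_torque": the same for the moment, N m; "finger_gap": finger opening in mm.
Only numpy, scipy, OpenCV 4.12 (cv2) and the standard library are available. Lean on these libraries where they do the work, as an engineer would, in place of code of your own. Each camera call takes 0.05 s, during which the arm holds its last target. There are 200 camera calls.

## Working session

There is one attempt and no reset: what is moved stays moved. The work goes in short steps, Python scripts to look and compute and a tool call to move; the robot and the scene stay as the last step left them, time stands still between calls to the robot, and variables do not carry over. Pictures are saved under pics/ and viewed, about 8 in all and at most 12, crops included, and the job is handed in when it is done.

Besides the shell and the picture viewer there is one more tool, called after "Request:" as name(argument=value, ...), one argument or row to a line, values as JSON. apply_moves: Moves the arm, as the interface text tells. Its arguments: {"type":"object","properties":{"targets":{"type":"string"},"force":{"type":"number"}},"required":["targets"]}

```bash
mkdir -p pics; ls
cat > h.py <<'E'
from bench import *
import numpy as np, cv2
from scipy.spatial.transform import Rotation as Ro
def cam(n):
    m=camera_model(n); return m
E
python3 - <<'E'
from h import *
s=sense(); print(s)
for n in ("scene","side","wrist"):
    m=camera_model(n); print(n,m)
    im=snapshot(n); cv2.imwrite(f"pics/{n}0.png",im[:,:,::-1])
    if n!="wrist":
        for q in ["ring_red","ring_blue","ring_white","glue_pot_center","glue_pot_grip","wax_pot_center","wax_pot_grip","cutout_base","cutout_tip","last_center","polish_center","bottle_center","rack_front","hotplate","post_a"]:
            print(n,q,[(np.round(d["at"]).tolist(),round(d["confidence"],2)) for d in place_of(n,q)][:4])
E
```

```text
pics
{'time': 0.0, 'joint_pos': array([ 5.90497854e+01,  7.51537835e+00,  8.53303894e+01, -1.63421581e-03,
        8.72622622e+01, -4.89312131e+00]), 'qd': array([ 0.12377425,  0.01755305,  0.0874234 , -0.08540693, -0.13507199,
        0.00308481]), 'joint_efforts': array([-2.86061095e-04, -5.69381833e+01, -5.00565791e+01, -4.05852870e-04,
        1.45599333e-02, -3.30188595e-05]), 'tool_pos': array([263.25897596, 538.53403571, 230.23098706]), 'tcp_rot': array([-1.79992412e+02,  1.07775521e-01,  6.39429935e+01]), 'ft_force': array([ 0.13921274, -0.32068261,  0.80818089]), 'wrist_torque': array([-4.84124882e-02,  7.97794735e-04, -1.38054994e-05]), 'finger_gap': 85.7250864189044}
scene {'fx': 501.91808170492743, 'fy': 501.91808170492743, 'cx': 321.4288094545161, 'cy': 244.76033954476028, 'position': array([1026.74769817,  353.92197058, 1031.53598055]), 'attitude': array([ 30.96984069,  -0.16171121, 131.41989795])}
scene ring_red [([374.0, 436.0], 0.73)]
scene ring_blue []
scene ring_white []
scene glue_pot_center [([219.0, 355.0], 0.62)]
scene glue_pot_grip [([236.0, 321.0], 0.68)]
sce
[... 1248 characters left out ...]
er [([259.0, 344.0], 0.77), ([240.0, 317.0], 0.6)]
side bottle_center [([220.0, 204.0], 0.87)]
side rack_front [([237.0, 319.0], 0.6)]
side hotplate []
side post_a [([320.0, 262.0], 0.93), ([348.0, 319.0], 0.66), ([239.0, 319.0], 0.59)]
wrist {'fx': 370.3735658643328, 'fy': 370.3735658643328, 'cx': 312.52388013524404, 'cy': 240.7377215839819, 'T_tool_cam': array([[ 9.99998692e-01,  2.35794185e-05,  1.61714324e-03,
         9.02686879e-02],
       [ 4.74395788e-04, -9.60188234e-01, -2.79353414e-01,
        -7.11640692e+01],
       [ 1.54617492e-03,  2.79353816e-01, -9.60186989e-01,
        -1.42051398e+02],
       [ 0.00000000e+00,  0.00000000e+00,  0.00000000e+00,
         1.00000000e+00]])}
```

View pics/scene0.png

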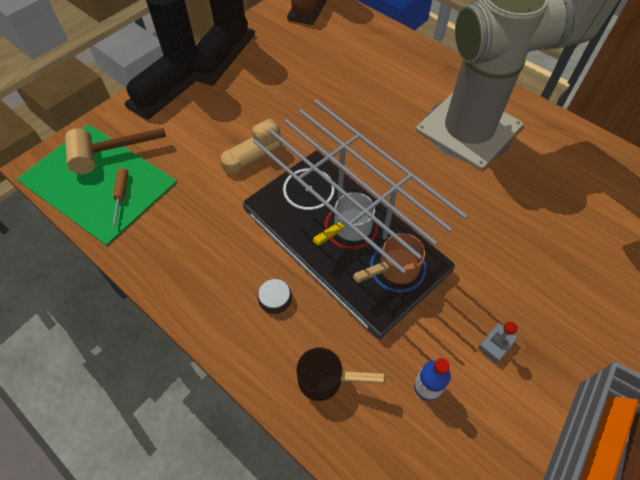

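View pics/side0.png

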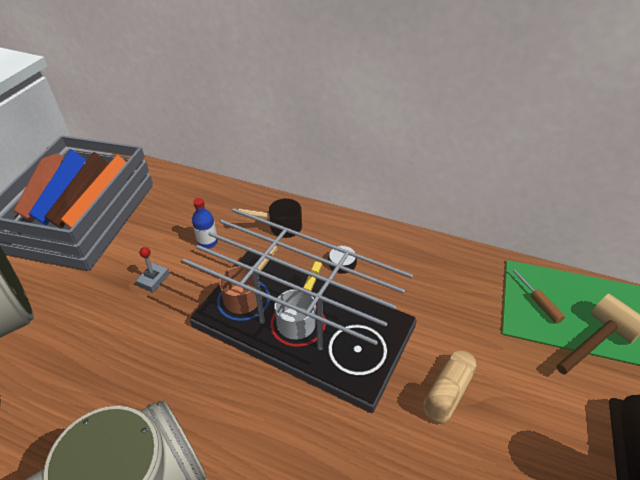

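The copper wax pot with the pale handle is at scene (258,402) and side (290,241), on the blue ring at the robot's left end of the plate. The dark pot at scene (374,319) and side (216,286) is the look-alike, off the plate, so I leave it alone. The glue pot with the yellow handle is at scene (219,355), the free white ring at scene (188,308), the cutout at scene (342,496), the polish tin at scene (296,274) and the last at scene (145,252).

```bash
cat >> h.py <<'E'
from scipy.optimize import least_squares
def pose(n,s=None):
    m=camera_model(n)
    if n=="wrist":
        s=s or sense(); T=np.eye(4); T[:3,:3]=Ro.from_euler('xyz',s["tcp_rot"],degrees=True).as_matrix(); T[:3,3]=s["tool_pos"]
        T=T@m["T_tool_cam"]
        return m,T[:3,:3],T[:3,3]
    return m,Ro.from_euler('xyz',m["attitude"],degrees=True).as_matrix(),np.array(m["position"])
def proj(P,n,s=None,pc=None):
    m,R,t=pc or pose(n,s); c=(np.atleast_2d(P)-t)@R
    return np.c_[m["cy"]-m["fy"]*c[:,1]/-c[:,2], m["cx"]+m["fx"]*c[:,0]/-c[:,2]]
def ray(px,n,pc=None):
    m,R,t=pc or pose(n); d=R@np.array([(px[1]-m["cx"])/m["fx"],-(px[0]-m["cy"])/m["fy"],-1]); return t,d
def onz(px,n,z,pc=None):
    t,d=ray(px,n,pc); return t+d*(z-t[2])/d[2]
def tri(obs):
    A=[];b=[]
    for n,px in obs:
        t,d=ray(px,n); d=d/np.linalg.norm(d); M=np.eye(3)-np.outer(d,d); A.append(M); b.append(M@t)
    x=np.linalg.lstsq(np.vstack(A),np.hstack(b),rcond=None)[0]
    return x,[np.round(np.linalg.norm(proj(x,n)[0]-px),1) for n,px in obs]
E
python3 - <<'E'
from h import *
def p(a,*o): x,e=tri(o); print(a,np.round(x,1),e); return x
p("glue c",("scene",(219,355)),("side",(312,295)))
p("glue g",("scene",(236,321)),("side",(270,313)))
p("wax c",("scene",(258,402)),("side",(290,241)))
p("wax g",("scene",(274,359)),("side",(253,268)))
p("cut base",("scene",(342,496)),("side",(278,154)))
p("cut tip",("scene",(327,510)),("side",(253,145)))
p("last",("scene",(141,252)),("side",(379,454)))
p("pol",("scene",(296,273)),("side",(259,344)))
p("bot",("scene",(376,434)),("side",(220,204)))
p("wring",("scene",(188,308)),("side",(349,358)))
p("black",("scene",(374,319)),("side",(216,286)))
# ring masks -> ellipse
for n in ("scene","side"):
    im=cv2.imread(f"pics/{n}0.png"); hsv=cv2.cvtColor(im,cv2.COLOR_BGR2HSV)
    w=((hsv[...,1]<40)&(hsv[...,2]>200)).astype(np.uint8)
    k,l,st,c=cv2.connectedComponentsWithStats(w)
    for i in range(1,k):
        if st[i,4]>60 and 100<st[i,1]<420 and 200<st[i,0]<450: print(n,"white",st[i].tolist(),c[i].round(1), onz(c[i][::-1],n,40).round(1))
# plate fit: corners top z=40, yaw + origin
obs={"scene":{(-145,235):(205,245),(-145,-235):(330,377),(105,-235):(265,453),(0,150):(188,308)},"side":{(105,-235):(320,191),(-145,235):(319,414),(105,235):(406,373),(0,150):(349,358)}}
def f(v,ys=1):
    r=[]
    for n,d in obs.items():
        for (x,y),px in d.items():
            P=Ro.from_euler('z',v[2]).apply([x,y,0])+[v[0],v[1],40]; r+=list(proj(P,n)[0]-px)
    return np.array(r)
s=least_squares(f,[560,0,np.pi]); print(s.x,np.degrees(s.x[2]),f(s.x).round(1))
E
```

```text
glue c [491.1 -13.9  72.7] [np.float64(0.6), np.float64(0.6)]
glue g [593.6 -21.1 112.1] [np.float64(1.7), np.float64(1.6)]
wax c [502.2 129.3  72.8] [np.float64(0.4), np.float64(0.4)]
wax g [607.6  99.7 108.2] [np.float64(3.0), np.float64(2.6)]
cut base [498.4 388.5   7.1] [np.float64(0.0), np.float64(0.0)]
cut tip [500.2 389.8  98.5] [np.float64(0.0), np.float64(0.0)]
last [ 469.5 -378.5   53.2] [np.float64(1.3), np.float64(1.6)]
pol [737.8 -42.3  11.4] [np.float64(0.3), np.float64(0.3)]
bot [673.4 332.4  78.5] [np.float64(0.4), np.float64(0.3)]
wring [ 476.  -172.4   36.6] [np.float64(0.1), np.float64(0.1)]
black [807.4 156.6  38.1] [np.float64(0.4), np.float64(0.3)]
side white [330, 250, 13, 13, 117] [335.4 255.7] [716.1 -26.9  40. ]
side white [329, 325, 58, 50, 319] [357.7 351.9] [ 466.6 -174.6   40. ]
[490.10708745 -22.97001138   3.03360792] 173.81293051506955 [-6.9 -3.9  3.1  2.5 -2.5  3.8 -1.3  0.7 -4.3 -2.6 -2.8  4.2 -0.3  0.5
 -0.2 -0.3]
```

Run:
```python
from h import *
pts=[]
for n in ("scene","side"):
    im=cv2.imread(f"pics/{n}0.png").astype(int); B,G,R=im[...,0],im[...,1],im[...,2]
    hsv=cv2.cvtColor(im.astype(np.uint8),cv2.COLOR_BGR2HSV)
    masks={0:(R>90)&(G<60)&(B<60),-150:(B>90)&(R<70)&(B>G+30),150:(hsv[...,1]<60)&(im.min(2)>140)}
    for y,mk in masks.items():
        c=Ro.from_euler('z',173.8,degrees=True).apply([0,y,0])+[490,-23,40]
        q=np.argwhere(mk); P=np.array([onz(p,n,40) for p in q]); r=np.linalg.norm(P-c,axis=1); P=P[(r<78)&(r>42)]
        print(n,y,len(P)); pts.append((n,y,P))
def f(v,per=False):
    out=[]
    for n,y,P in pts:
        c=np.array([v[0],v[1]])+Ro.from_euler('z',v[2]).apply([0,y,0])[:2]
        out.append(np.linalg.norm(P[:,:2]-c,axis=1)-60)
    return out if per else np.hstack(out)
s=least_squares(f,[490,-23,3.03],loss='soft_l1',f_scale=2); print(s.x,np.degrees(s.x[2]),[(n,y,np.median(np.abs(r)).round(1)) for (n,y,P),r in zip(pts,f(s.x,True))])
v=s.x
R=Ro.from_euler('z',v[2])
# individual ring fits
for n,y,P in pts:
    c0=np.array([v[0],v[1]])+R.apply([0,y,0])[:2]
    t=least_squares(lambda c:np.linalg.norm(P[:,:2]-c,axis=1)-60,c0,loss='soft_l1',f_scale=2); print(n,y,c0.round(1),t.x.round(1))
ov=[]
for n in ("scene","side"):
    im=cv2.imread(f"pics/{n}0.png")
    L=[]
    for y in (-150,0,150):
        L.append(np.array([[60*np.cos(a),y+60*np.sin(a),40] for a in np.linspace(0,6.3,60)]))
    L.append(np.array([[-145,-235,40],[105,-235,40],[105,235,40],[-145,235,40],[-145,-235,40]]))
    for x in(-92,-48,-4,40,85): L.append(np.array([[x,-215,225],[x,215,225]]))
    im=cv2.resize(im,None,fx=2.5,fy=2.5,interpolation=cv2.INTER_CUBIC)
    for l in L:
        q=(proj(R.apply(l)+[v[0],v[1],0],n)[:,::-1]+.5)*2.5
        cv2.polylines(im,[q.round().astype(np.int32)],False,(0,255,255),1)
    a,b=(240,80) if n=="scene" else (180,185)
    ov.append(im[int(b*2.5):int(b*2.5)+ (600),int(a*2.5):int(a*2.5)+600])
o=np.hstack([cv2.resize(i,(400,400)) for i in ov]); cv2.imwrite("pics/ov.png",o)
```

```text
Traceback (most recent call last):
  File "h.py", line 20, in onz
    t,d=ray(px,n,pc); return t+d*(z-t[2])/d[2]
        ~~~^^^^^^^^^
  File "h.py", line 18, in ray
    m,R,t=pc or pose(n); d=R@np.array([(px[1]-m["cx"])/m["fx"],-(px[0]-m["cy"])/m["fy"],-1]); return t,d
                ~~~~^^^
  File "h.py", line 8, in pose
    m=camera_model(n)
ValueError: time passes only in moves, steps and waits
```

```bash
cat >> h.py <<'E'
PC={n:pose(n) for n in ("scene","side")}
_p=pose
def pose(n,s=None): return PC[n] if n in PC else _p(n,s)
E
cat > fit.py <<'E'
from h import *
def ringpts(files,v0=(490,-23,3.033)):
    pts=[]
    for n,fn in files.items():
        im=cv2.imread(fn).astype(int); B,G,R=im[...,0],im[...,1],im[...,2]
        hsv=cv2.cvtColor(im.astype(np.uint8),cv2.COLOR_BGR2HSV)
        masks={0:(R>90)&(G<60)&(B<60),-150:(B>90)&(R<70)&(B>G+30),150:(hsv[...,1]<60)&(im.min(2)>140)}
        for y,mk in masks.items():
            c=Ro.from_euler('z',v0[2]).apply([0,y,0])+[v0[0],v0[1],40]
            P=np.array([onz(p,n,40) for p in np.argwhere(mk)]); r=np.linalg.norm(P-c,axis=1); pts.append((n,y,P[(r<78)&(r>42)]))
    return pts
E
cat > ov.py <<'E'
from fit import *
pts=ringpts({"scene":"pics/scene0.png","side":"pics/side0.png"})
def f(v,per=False):
    out=[]
    for n,y,P in pts:
        c=np.array([v[0],v[1]])+Ro.from_euler('z',v[2]).apply([0,y,0])[:2]
        out.append(np.linalg.norm(P[:,:2]-c,axis=1)-60)
    return out if per else np.hstack(out)
s=least_squares(f,[490,-23,3.03],loss='soft_l1',f_scale=2); v=s.x; print(v,np.degrees(v[2]))
R=Ro.from_euler('z',v[2])
for n,y,P in pts:
    c0=np.array([v[0],v[1]])+R.apply([0,y,0])[:2]
    t=least_squares(lambda c:np.linalg.norm(P[:,:2]-c,axis=1)-60,c0,loss='soft_l1',f_scale=2); print(n,y,len(P),c0.round(1),t.x.round(1))
ov=[]
for n in ("scene","side"):
    im=cv2.imread(f"pics/{n}0.png")
    L=[np.array([[60*np.cos(a),y+60*np.sin(a),40] for a in np.linspace(0,6.3,60)]) for y in (-150,0,150)]
    L.append(np.array([[-145,-235,40],[105,-235,40],[105,235,40],[-145,235,40],[-145,-235,40]]))
    for x in(-92,-48,-4,40,85): L.append(np.array([[x,-215,225],[x,215,225]]))
    im=cv2.resize(im,None,fx=2.5,fy=2.5,interpolation=cv2.INTER_CUBIC)
    for l in L:
        q=(proj(R.apply(l)+[v[0],v[1],0],n)[:,::-1]+.5)*2.5
        cv2.polylines(im,[q.round().astype(np.int32)],False,(0,255,255),1)
    a,b=(240,80) if n=="scene" else (180,185)
    ov.append(im[int(b*2.5):int(b*2.5)+600,int(a*2.5):int(a*2.5)+600])
cv2.imwrite("pics/ov.png",np.hstack([cv2.resize(i,(400,400),interpolation=cv2.INTER_AREA) for i in ov]))
E
python3 ov.py
```

```text
[490.18348629 -21.57034849   3.04106371] 174.240116095822
scene 0 114 [490.2 -21.6] [492.6 -21. ]
scene -150 86 [505.2 127.7] [507.3 128.1]
scene 150 210 [ 475.1 -170.8] [ 477.2 -170.3]
side 0 201 [490.2 -21.6] [489.1 -21.8]
side -150 145 [505.2 127.7] [504.  127.7]
side 150 484 [ 475.1 -170.8] [ 474.1 -171. ]
```

View pics/ov.png

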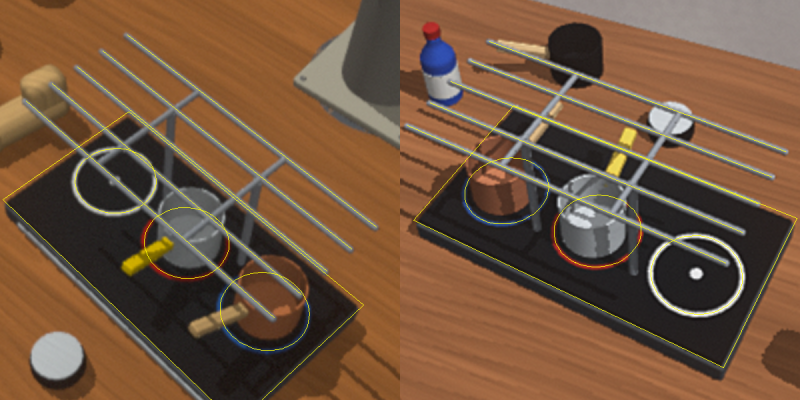

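The overlay fits the plate, rings and rack to within a pixel or two. That puts the plate at (490.2, -21.6) with yaw 174.2°, blue at plate y = -150 and white at +150. Next I write a planning helper and start the approach.

```bash
cat >> h.py <<'E'
PX,PY,PW=490.2,-21.6,174.24
RP=Ro.from_euler('z',PW,degrees=True)
def W(x,y,z=0): return RP.apply([x,y,z])+[PX,PY,0]
def toP(p): return RP.inv().apply(np.array(p)-[PX,PY,0])
def toolR(a,t):  # a: handle direction world deg, t: tilt deg
    a,t=np.radians([a,t]); h=np.array([np.cos(a),np.sin(a),0]);k=np.array([0,0,1.])
    z=-np.sin(t)*h-np.cos(t)*k; y=np.cos(t)*h-np.sin(t)*k
    return np.c_[np.cross(y,z),y,z]
def cur():
    s=sense(); return s,np.array(s["tool_pos"]),Ro.from_euler('xyz',s["tcp_rot"],degrees=True).as_matrix()
def plan(p1,R1,gap,maxmm=48,p0=None,R0=None):
    """rows to go straight to p1,R1; prints rows in groups of 5 of ONE call (fractions up to 5 steps), returns reached"""
    s,pm,Rm=cur()
    if p0 is None: p0,R0=pm,Rm
    rv=Ro.from_matrix(R0.T@R1).as_rotvec(); d=R0.T@(np.array(p1)-p0)
    n=max(np.linalg.norm(d)/maxmm,np.degrees(np.linalg.norm(rv))/8.4,1e-3)
    fr=[min(1,(i+1)/n) for i in range(5)]
    if n<5: fr=[(i+1)/5 for i in range(5)]
    print("; ".join(" ".join(f"{x:.3f}".rstrip('0').rstrip('.') if abs(x)>5e-4 else "0" for x in [*(rv*f),*(d*f/10),gap]) for f in fr), " #frac",round(fr[-1],2))
    f=fr[-1]; return p0+R0@d*f, R0@Ro.from_rotvec(rv*f).as_matrix()
E
python3 - <<'E'
from h import *
R=toolR(-5,40)
p,r=plan([450,380,430],toolR(-5,15),5)
p,r=plan([660,-30,400],R,5,p0=p,R0=r)
p,r=plan([660,-30,400],R,5,p0=p,R0=r)
E
```

```text
0.039 -0.007 -0.056 -0.927 3.611 -3.023 5; 0.079 -0.015 -0.111 -1.855 7.222 -6.046 5; 0.118 -0.022 -0.167 -2.782 10.833 -9.07 5; 0.158 -0.029 -0.222 -3.71 14.444 -12.093 5; 0.197 -0.037 -0.278 -4.637 18.056 -15.116 5  #frac 0.76
0.046 -0.003 -0.008 -3.696 2.974 -0.735 5; 0.093 -0.006 -0.016 -7.391 5.947 -1.469 5; 0.139 -0.009 -0.023 -11.087 8.921 -2.204 5; 0.185 -0.011 -0.031 -14.783 11.894 -2.938 5; 0.232 -0.014 -0.039 -18.478 14.868 -3.673 5  #frac 0.47
0.046 -0.003 -0.008 -3.819 2.586 -1.328 5; 0.093 -0.006 -0.016 -7.638 5.173 -2.657 5; 0.139 -0.009 -0.023 -11.458 7.759 -3.985 5; 0.185 -0.011 -0.031 -15.277 10.345 -5.313 5; 0.232 -0.014 -0.039 -19.096 12.931 -6.642 5  #frac 0.87
```

Request:
apply_moves(
  targets="0.04 -0.01 -0.055 -0.9 3.6 -3 5; 0.08 -0.015 -0.11 -1.8 7.2 -6 5; 0.12 -0.02 -0.165 -2.8 10.8 -9.1 5; 0.16 -0.03 -0.22 -3.7 14.4 -12.1 5; 0.2 -0.035 -0.28 -4.6 18 -15.1 5",
)

```text
time: 2.15
tool_pos: [405.9, 417.5, 384.0]
tcp_rot: [-168.4, 0.3, 80.2]
ft_force: [0.1, 1.3, -0.0]
finger_gap: 50.0
```

Request:
apply_moves(
  targets="0.045 0 -0.01 -3.7 3 -0.7 5; 0.09 -0.005 -0.015 -7.4 6 -1.5 5; 0.14 -0.01 -0.025 -11.1 8.9 -2.2 5; 0.185 -0.01 -0.03 -14.8 11.9 -2.9 5; 0.23 -0.015 -0.04 -18.5 14.9 -3.7 5",
)

```text
time: 2.65
tool_pos: [525.0, 208.1, 390.0]
tcp_rot: [-155.1, 0.4, 82.5]
ft_force: [0.7, 0.1, -1.0]
finger_gap: 49.9
```

Run:
```python
from h import *
s,p,r=cur();print(s["time"],p,s["tcp_rot"],s["joint_pos"].round(0))
R=toolR(-5,40)
p,r=plan([690,-30,300],R,5)
p,r=plan([690,-30,240],R,5,p0=p,R0=r)
```

```text
2.65 [524.99926236 208.0962577  390.02445198] [-155.12911117    0.43672477   82.51455981] [ 12.  24.  53.   9. 126. -67.]
0.042 -0.003 -0.006 -3.384 3.404 0.021 5; 0.083 -0.005 -0.013 -6.769 6.808 0.041 5; 0.125 -0.008 -0.019 -10.153 10.211 0.062 5; 0.167 -0.011 -0.026 -13.537 13.615 0.083 5; 0.209 -0.013 -0.032 -16.922 17.019 0.103 5  #frac 0.79
0.011 -0.001 -0.002 -0.92 1.572 0.795 5; 0.022 -0.001 -0.003 -1.839 3.143 1.589 5; 0.033 -0.002 -0.005 -2.759 4.715 2.384 5; 0.044 -0.003 -0.007 -3.679 6.287 3.178 5; 0.055 -0.004 -0.009 -4.598 7.859 3.973 5  #frac 1.0
```

Request:
apply_moves(
  targets="0.04 0 -0.005 -3.4 3.4 0 5; 0.08 -0.005 -0.01 -6.8 6.8 0 5; 0.125 -0.01 -0.02 -10.1 10.2 0 5; 0.165 -0.01 -0.025 -13.5 13.6 0 5; 0.21 -0.013 -0.03 -16.9 17 0 5",
)

```text
time: 3.15
tool_pos: [648.1, 33.3, 324.1]
tcp_rot: [-144.0, 0.3, 84.1]
ft_force: [1.6, -0.4, 0.7]
finger_gap: 49.9
```

Request:
apply_moves(
  targets="0.01 0 0 -0.9 1.6 0.8 5; 0.02 0 0 -1.8 3.1 1.6 5; 0.035 0 -0.005 -2.8 4.7 2.4 5; 0.045 0 -0.005 -3.7 6.3 3.2 5; 0.055 0 -0.01 -4.6 7.9 4 5",
)

```text
time: 3.65
tool_pos: [673.6, -13.7, 243.5]
tcp_rot: [-141.4, -0.1, 84.7]
ft_force: [-0.4, -0.5, 0.2]
finger_gap: 50.5
```

Run:
```python
from h import *
s,p,r=cur();print(s["time"],p,s["tcp_rot"],s["joint_pos"].round(0))
im=snapshot("wrist"); cv2.imwrite("pics/w1.png",im[:,:,::-1])
for q in ["glue_pot_grip","glue_pot_center","wax_pot_grip","wax_pot_center"]:
    print(q,[(np.round(d["at"]).tolist(),round(d["confidence"],2)) for d in place_of("wrist",q)][:3])
pc=pose("wrist",s)
print(proj([[593.6,-21,112],[607,100,112]],"wrist",pc=pc))
```

```text
3.65 [673.58967473 -13.72617371 243.50616132] [-1.41352293e+02 -8.27204401e-02  8.47439600e+01] [ -5.  72.   1.  -0. 145. -90.]
glue_pot_grip [([246.0, 293.0], 0.78)]
glue_pot_center [([165.0, 289.0], 0.9)]
wax_pot_grip [([256.0, 444.0], 0.87), ([164.0, 289.0], 0.69)]
wax_pot_center [([166.0, 434.0], 0.73)]
[[247.43805461 295.01424295]
 [249.90914668 441.81422104]]
```

View pics/w1.png

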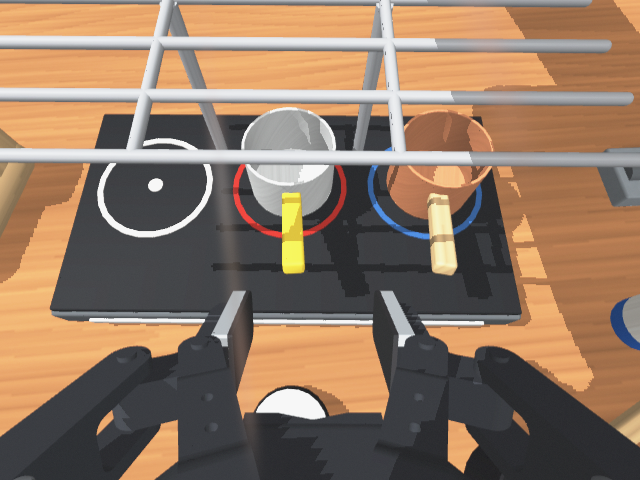

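The wrist view shows the yellow handle from (195,291) to (272,293) and the wax handle from (195,436) to (272,446). Both pots are on their rings, with the white ring free at left. The arm is nearly straight here (j3 about 1°), so I'll avoid going farther out. I fit the handle poses from all three images.

```bash
cat > hfit.py <<'E'
from h import *
from scipy.optimize import minimize
def corners(gx,gy,a):
    a=np.radians(a); h=np.array([np.cos(a),np.sin(a),0]);k=np.array([0,0,1.]);p=np.array([-np.sin(a),np.cos(a),0])
    u=np.cos(np.radians(20))*h+np.sin(np.radians(20))*k; n=np.cross(u,p)
    return np.array([np.array([gx,gy,112])+u*l+p*w+n*t for l in(-62,20) for w in(-9,9) for t in(-7,7)])
def hmask(im,kind,pc,g):
    hsv=cv2.cvtColor(im,cv2.COLOR_BGR2HSV).astype(int); H,S,V=hsv[...,0],hsv[...,1],hsv[...,2]
    m=(H>22)&(H<35)&(S>150)&(V>90) if kind=="glue" else (H>8)&(H<30)&(S>40)&(S<150)&(V>140)
    q=proj(corners(*g),None,pc=pc)[:,::-1]; roi=np.zeros(m.shape,np.uint8); cv2.fillConvexPoly(roi,cv2.convexHull(q.round().astype(np.int32)),1)
    return m&(cv2.dilate(roi,np.ones((17,17)))>0)
def fit(kind,files,g0,verbose=True):
    M=[(hmask(cv2.imread(f),kind,pc,g0),pc) for f,pc in files]
    def cost(v):
        c=0
        for m,pc in M:
            q=proj(corners(*v),None,pc=pc)[:,::-1]; r=np.zeros(m.shape,np.uint8)
            cv2.fillConvexPoly(r,(cv2.convexHull(q.astype(np.float32))*16).round().astype(np.int32),255,cv2.LINE_AA,4)
            r=r/255.; c+=1-np.minimum(r,m).sum()/max(np.maximum(r,m).sum(),1)
        return c
    s=minimize(cost,g0,method='Nelder-Mead',options=dict(initial_simplex=np.array(g0)+[[0,0,0],[6,0,0],[0,6,0],[0,0,6]],xatol=.05,fatol=1e-5))
    g=s.x; a=np.radians(g[2]); c=g[:2]-109*np.array([np.cos(a),np.sin(a)])
    print(kind,len(files),"grip",g.round(1),"centre",c.round(1),"plate",toP([*c,0])[:2].round(1),"cost",round(s.fun/len(M),3),[int(m.sum()) for m,_ in M])
    return g
E
python3 - <<'E'
from hfit import *
import pickle
s,p,r=cur(); w=("pics/w1.png",pose("wrist",s)); sc=("pics/scene0.png",PC["scene"]); sd=("pics/side0.png",PC["side"])
for k,g0 in (("glue",(597,-28,-4)),("wax",(609,102,-14))):
    fit(k,[w],g0); fit(k,[sc],g0); fit(k,[sd],g0); fit(k,[w,sc,sd],g0)
# wrist check of plate: white dot, ring
print("white ring dot pred",proj(W(0,150,40),"wrist",pc=w[1]))
# kin fit
J=np.radians([[7.5,85.3,87.3],s["joint_pos"][[1,2,4]]]);
print(s["joint_pos"])
E
```

```text
glue 1 grip [593.  -22.   -1.4] centre [484.1 -19.4] plate [ 6.3 -1.5] cost 0.105 [1616]
glue 1 grip [ 5.948e+02 -2.120e+01  3.000e-01] centre [485.8 -21.8] plate [4.3 0.6] cost 0.223 [292]
glue 1 grip [607.9 -18.9   2.5] centre [499.  -23.6] plate [-8.9  1.1] cost 0.499 [188]
glue 3 grip [593.3 -21.9  -1.3] centre [484.3 -19.4] plate [ 6.1 -1.6] cost 0.288 [1616, 292, 188]
wax 1 grip [602.6 103.7 -10.8] centre [495.5 124.1] plate [   9.4 -145.5] cost 0.292 [2427]
wax 1 grip [603.6 102.3  -9.3] centre [496. 120.] plate [   8.4 -141.5] cost 0.561 [183]
wax 1 grip [628.9  83.1 -25.2] centre [530.3 129.6] plate [ -24.7 -154.5] cost 0.685 [415]
wax 3 grip [604.8 102.6 -12.4] centre [498.3 126.1] plate [   6.8 -147.8] cost 0.563 [2427, 183, 415]
white ring dot pred [[185.28242126 157.03081518]]
[-5.42045692e+00  7.18664862e+01  1.28290608e+00 -7.51378989e-02
  1.45214792e+02 -9.02547584e+01]
```

Run:
```python
from hfit import *
s,p,r=cur(); pc=pose("wrist",s)
for px,k in (((165,289),"glue"),((166,434),"wax")):
    c=onz(px,"wrist",75,pc); print(k,c.round(1),toP(c).round(1))
g=np.array([593.5,-22,112]); a=-2
for t in (38,):
    R=toolR(a,t); tcp=g+19*R[:,2]; print(tcp.round(1))
    p,r=plan(tcp-70*R[:,2],R,5)
    plan(tcp,R,5,p0=p,R0=r)
```

```text
glue [485.4 -20.1  75. ] [ 4.9 -1.  75. ]
wax [500.5 130.5  75. ] [   5.  -152.4   75. ]
[581.8 -21.6  97. ]
-0.001 -0.007 -0.009 -0.298 0.447 2.1 5; -0.003 -0.014 -0.017 -0.596 0.894 4.199 5; -0.004 -0.022 -0.026 -0.893 1.342 6.299 5; -0.005 -0.029 -0.035 -1.191 1.789 8.399 5; -0.006 -0.036 -0.044 -1.489 2.236 10.498 5  #frac 1.0
0 0 0 0 0 1.4 5; 0 0 0 0 0 2.8 5; 0 0 0 0 0 4.2 5; 0 0 0 0 0 5.6 5; 0 0 0 0 0 7 5  #frac 1.0
```

Request:
apply_moves(
  targets="0 -0.01 -0.01 -0.3 0.45 2.1 5; 0 -0.015 -0.02 -0.6 0.9 4.2 5; 0 -0.02 -0.025 -0.9 1.35 6.3 5; -0.005 -0.03 -0.035 -1.2 1.8 8.4 5; -0.005 -0.035 -0.045 -1.5 2.25 10.5 5",
)

```text
time: 4.4
tool_pos: [625.2, -22.8, 152.7]
tcp_rot: [-142.1, -0.1, 88.1]
ft_force: [0.9, -0.1, 0.4]
finger_gap: 49.7
```

Run:
```python
from hfit import *
s,p,r=cur();print(s["time"],p.round(1),s["tcp_rot"],s["joint_pos"].round(1))
im=snapshot("wrist"); cv2.imwrite("pics/w2.png",im[:,:,::-1]); w=("pics/w2.png",pose("wrist",s))
g=fit("glue",[w],(593,-22,-2))
for q in ["glue_pot_grip","glue_pot_center"]: 
    d=place_of("wrist",q)
    for e in d[:2]: print(q,e["at"],e["confidence"],onz(e["at"],"wrist",112 if "grip" in q else 75,w[1]).round(1))
g=np.array([593.5,-22,112]);R=toolR(-2,38); plan(g+19*R[:,2],R,5)
```

```text
4.4 [625.2 -22.8 152.7] [-1.42095830e+02 -9.19829547e-02  8.81040206e+01] [ -5.5  54.2  39.1  -2.6 124.5 -94.4]
glue 1 grip [594.1 -22.7  -1.7] centre [485.2 -19.5] plate [ 5.2 -1.6] cost 0.096 [3664]
glue_pot_grip [269.3, 311.5] 0.66 [595.5 -22.4 112. ]
glue_pot_center [144.7, 311.0] 0.92 [485.7 -19.3  75. ]
-0.001 0 0 -0.006 0.006 1.381 5; -0.002 0 0.001 -0.012 0.012 2.762 5; -0.002 -0.001 0.001 -0.017 0.019 4.143 5; -0.003 -0.001 0.001 -0.023 0.025 5.524 5; -0.004 -0.001 0.002 -0.029 0.031 6.905 5  #frac 1.0
```

Request:
apply_moves(
  targets="0 0 0 0 0 1.5 5; 0 0 0 0 0 3 5; 0 0 0 0 0 4.5 5; 0 0 0 0 0 5.8 5; 0 0 0 0 0 6.9 5",
)

```text
time: 5.05
tool_pos: [583.5, -21.7, 98.2]
tcp_rot: [-142.0, -0.1, 88.0]
ft_force: [0.0, -0.3, 0.1]
finger_gap: 49.9
```

Request:
apply_moves(
  targets="0 0 0 0 0 0 1.5; 0 0 0 0 0 0 1.2; 0 0 0 0 0 0 1.2; 0 0 0 0 0 0 1.2; 0 0 0 0 0 0 1.2",
  force=60,
)

```text
time: 5.55
tool_pos: [583.3, -22.1, 97.8]
tcp_rot: [-141.9, -0.1, 88.0]
ft_force: [4.0, 0.1, 5.6]
finger_gap: 17.1
```

Run:
```python
from hfit import *
s,p,R=cur();print(s["time"],p.round(1),s["tcp_rot"],s["joint_pos"].round(1),s["ft_force"],s["wrist_torque"],s["finger_gap"])
im=snapshot("wrist"); cv2.imwrite("pics/w3.png",im[:,:,::-1]); pc=pose("wrist",s)
for e in place_of("wrist","glue_pot_center")[:1]: print(e["at"],e["confidence"],onz(e["at"],"wrist",75,pc).round(1))
# ring fits in the wrist picture
v=im[:,:,::-1].astype(int);B,G,Rr=v[...,0],v[...,1],v[...,2]
for nm,y,m in (("red",0,(Rr>110)&(G<80)&(B<80)),("white",150,(v.min(2)>170))):
    P=np.array([onz(q,"wrist",40,pc) for q in np.argwhere(m)][::1]); c0=W(0,y,40); r=np.linalg.norm(P-c0,axis=1); P=P[(r>45)&(r<75)]
    t=least_squares(lambda c:np.linalg.norm(P[:,:2]-c,axis=1)-60,c0[:2],loss='soft_l1',f_scale=2); print(nm,len(P),c0.round(1),t.x.round(1))
```

```text
5.55 [583.3 -22.1  97.8] [-1.41941979e+02 -8.89974413e-02  8.80043996e+01] [ -5.8  49.   53.   -2.5 116.  -94.1] [3.97855297 0.05090415 5.64682578] [-0.16307815 -0.02666144  0.08948622] 17.144611782884194
[150.4, 310.7] 0.62 [487.7 -19.8  75. ]
red 2334 [490.2 -21.6  40. ] [491.  -22.8]
white 4123 [ 475.1 -170.8   40. ] [ 475.4 -171.9]
```

View pics/w3.png

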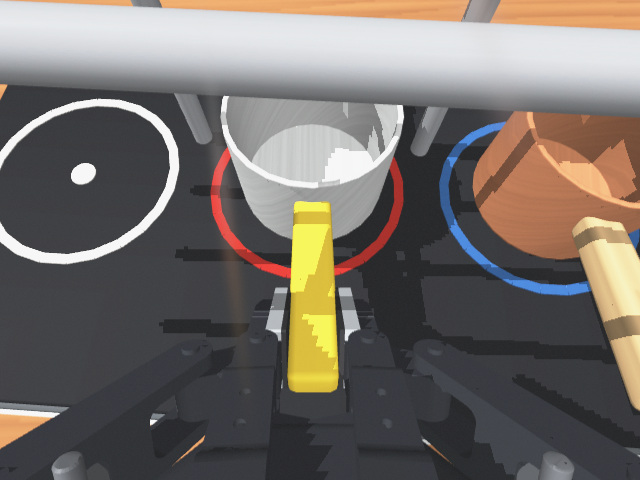

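```bash
sed -i 's/^PX,PY,PW=.*/PX,PY,PW=490.8,-22.5,174.1/' h.py
cat > cup.py <<'E'
from hfit import *
def base(im,pc,kind,c0):
    hsv=cv2.cvtColor(np.ascontiguousarray(im[:,:,::-1]),cv2.COLOR_BGR2HSV).astype(int); H,S,V=hsv[...,0],hsv[...,1],hsv[...,2]
    m=((S<60)&(V>75)) if kind=="glue" else ((H>3)&(H<17)&(S>90)&(V>60)&(V<245))
    A=np.array([[*c0,0]])+0; th=np.linspace(0,2*np.pi,73)[:-1]
    P=[]
    a0=np.degrees(np.arctan2(pc[2][1]-c0[1],pc[2][0]-c0[0]))
    # walk radially outward on the plane z=40 along directions facing the camera, find where the pot ends
    for da in [x for x in range(-60,61,3)]:
        a=np.radians(a0+da); d=np.array([np.cos(a),np.sin(a)])
        rr=np.arange(30,62,.5); q=proj(np.c_[np.array(c0)+rr[:,None]*d,np.full(len(rr),40)],None,pc=pc).round().astype(int)
        ok=(q[:,0]>=0)&(q[:,0]<480)&(q[:,1]>=0)&(q[:,1]<640)
        if not ok.all(): continue
        v=m[q[:,0],q[:,1]]
        hh=hsv[q[:,0],q[:,1]]
        if ((hh[:,0]>20)&(hh[:,0]<36)&(hh[:,1]>80)).any(): continue   # handle in the way
        if v[:8].sum()<6: continue
        i=np.argmax(~v[4:])+4
        if i>4: P.append(np.array(c0)+rr[i]*d)
    P=np.array(P)
    t=least_squares(lambda c:np.linalg.norm(P-c,axis=1)-45,c0,loss='soft_l1',f_scale=1)
    print(kind,"base centre",t.x.round(1),"plate",toP([*t.x,0])[:2].round(1),len(P),np.abs(t.fun).mean().round(2)); return t.x
E
python3 - <<'E'
from cup import *
s,p,R=cur(); im=cv2.imread("pics/w3.png")[:,:,::-1]; pc=pose("wrist",s)
c=base(im,pc,"glue",(486,-20)); c=base(im,pc,"glue",tuple(c))
# rim check
for cc in [c,(486,-20),(490,-20)]:
    q=proj(np.array([[cc[0]+45*np.cos(a),cc[1]+45*np.sin(a),110] for a in np.linspace(0,6.28,100)]),None,pc=pc); print(cc,q[:,1].min().round(),q[:,1].max().round(),q[:,0].max().round())
print("tool-ft",R)
tgt=W(0,150)[:2]; print(tgt, tgt-c)
E
```

```text
glue base centre [486.  -19.4] plate [ 5.1 -2.6] 25 0.29
glue base centre [486.2 -19.3] plate [ 4.9 -2.7] 25 0.28
[486.18533724 -19.33455367] 219.0 404.0 185.0
(486, -20) 217.0 402.0 185.0
(490, -20) 217.0 403.0 193.0
tool-ft [[ 0.03483548  0.7869671  -0.61601077]
 [ 0.99939178 -0.02644304  0.02273417]
 [ 0.00160185 -0.61642805 -0.78740961]]
[ 475.38111948 -171.70542257] [ -10.80421776 -152.3708689 ]
```

Run:
```python
from h import *
s,p,R=cur()
c=np.array([486.2,-19.3,0]); q=p
for w in ((-33,42),(-33,108),(0,150)):
    n=W(*w); q2=p+(n-c); 
    plan(q2,R,1.2,p0=q,R0=R); q=q2
```

```text
0 0 0 -0.944 0.547 -0.43 1.2; 0 0 0 -1.887 1.093 -0.86 1.2; 0 0 0 -2.831 1.64 -1.29 1.2; 0 0 0 -3.775 2.187 -1.72 1.2; 0 0 0 -4.719 2.733 -2.149 1.2  #frac 1.0
0 0 0 -1.317 -0.072 0.054 1.2; 0 0 0 -2.634 -0.144 0.107 1.2; 0 0 0 -3.951 -0.216 0.161 1.2; 0 0 0 -5.268 -0.288 0.215 1.2; 0 0 0 -6.585 -0.36 0.269 1.2  #frac 1.0
0 0 0 -0.793 -0.564 0.44 1.2; 0 0 0 -1.586 -1.129 0.88 1.2; 0 0 0 -2.379 -1.693 1.32 1.2; 0 0 0 -3.172 -2.257 1.761 1.2; 0 0 0 -3.966 -2.821 2.201 1.2  #frac 1.0
```

Request:
apply_moves(
  targets="0 0 0 -0.7 0.41 -0.32 1.2; 0 0 0 -1.7 0.99 -0.78 1.2; 0 0 0 -2.8 1.62 -1.275 1.2; 0 0 0 -3.8 2.2 -1.73 1.2; 0 0 0 -4.72 2.73 -2.15 1.2",
)

```text
time: 6.15
tool_pos: [614.4, -69.8, 96.9]
tcp_rot: [-141.6, -0.2, 88.0]
ft_force: [-5.0, 6.4, 7.2]
finger_gap: 17.3
```

Request:
apply_moves(
  targets="0 0 0 -1.3 -0.07 0.055 1.2; 0 0 0 -2.65 -0.145 0.11 1.2; 0 0 0 -4 -0.22 0.165 1.2; 0 0 0 -5.3 -0.29 0.215 1.2; 0 0 0 -6.58 -0.36 0.27 1.2",
)

```text
time: 6.65
tool_pos: [608.4, -135.3, 97.1]
tcp_rot: [-141.7, -0.2, 88.0]
ft_force: [1.4, 6.7, 5.9]
finger_gap: 16.9
```

Request:
apply_moves(
  targets="0 0 0 -1 -0.71 0.555 1.2; 0 0 0 -2 -1.42 1.11 1.2; 0 0 0 -2.9 -2.06 1.61 1.2; 0 0 0 -3.6 -2.56 2 1.2; 0 0 0 -3.97 -2.82 2.2 1.2",
)

```text
time: 7.15
tool_pos: [571.9, -174.5, 97.5]
tcp_rot: [-141.9, -0.1, 88.0]
ft_force: [5.6, 5.1, 6.8]
finger_gap: 17.0
```

```bash
cat > chk.py <<'E'
from cup import *
import sys
def rings(im,pc,which):
    v=im[:,:,::-1].astype(int);B,G,Rr=v[...,0],v[...,1],v[...,2]; o={}
    for nm,y,m in (("red",0,(Rr>110)&(G<80)&(B<80)),("white",150,(v.min(2)>150)),("blue",-150,(B>100)&(Rr<90)&(B>G+30))):
        if nm not in which: continue
        P=np.array([onz(q,"wrist",40,pc) for q in np.argwhere(m)]); c0=W(0,y,40); r=np.linalg.norm(P-c0,axis=1); P=P[(r>50)&(r<70)]
        t=least_squares(lambda c:np.linalg.norm(P[:,:2]-c,axis=1)-60,c0[:2],loss='soft_l1',f_scale=1); print(nm,len(P),c0.round(1),t.x.round(1)); o[nm]=t.x
    return o
E
python3 - <<'E'
from chk import *
s,p,R=cur();print(s["time"],p.round(1),s["tcp_rot"].round(1),s["joint_pos"].round(1),s["ft_force"],s["finger_gap"])
im=snapshot("wrist"); cv2.imwrite("pics/w4.png",im[:,:,::-1]); pc=pose("wrist",s)
rings(im,pc,["white","red"])
c=np.array([486.2,-19.3])+(p-[583.3,-22.1,97.8])[:2]; print("pred",c); base(im,pc,"glue",tuple(c))
E
```

```text
7.15 [ 571.9 -174.5   97.5] [-1.419e+02 -1.000e-01  8.800e+01] [ -16.5   50.6   50.6   -9.8  115.7 -105.9] [5.60844123 5.10283724 6.78419973] 17.04011104898643
red 5213 [490.8 -22.5  40. ] [490.8 -22.8]
white 6790 [ 475.4 -171.7   40. ] [ 475.7 -171.7]
pred [ 474.84034266 -171.72357435]
glue base centre [ 474.6 -170.9] plate [  0.9 149.3] 25 0.26
```

View pics/w4.png

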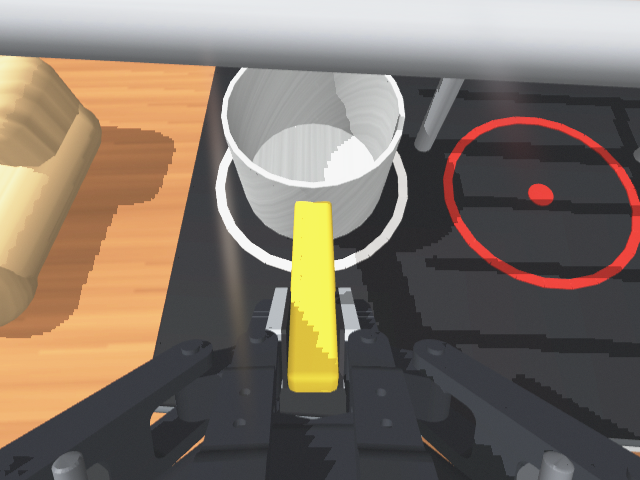

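The glue pot sits on the white ring, about 1 mm off centre, so I release it and back out along the fingers.

Request:
apply_moves(
  targets="0 0 0 0 0 0 2.5; 0 0 0 0 0 0 4; 0 0 0 0 0 0 5; 0 0 0 0 0 -0.6 5; 0 0 0 0 0 -2 5",
)

```text
time: 7.7
tool_pos: [582.4, -174.6, 110.5]
tcp_rot: [-141.5, -0.1, 88.0]
ft_force: [0.4, -0.0, 0.1]
finger_gap: 50.0
```

Request:
apply_moves(
  targets="0 0 0 0 0 -2 5; 0 0 0 0 0 -4 5; 0 0 0 0 0 -5.5 5; 0 0 0 0 0 -6.5 5; 0 0 0 0 0 -7 5",
)

```text
time: 8.2
tool_pos: [627.3, -176.5, 167.2]
tcp_rot: [-141.8, -0.1, 88.0]
ft_force: [0.4, -0.9, 0.3]
finger_gap: 50.0
```

Run:
```python
from chk import *
s,p,R=cur();print(s["time"],p.round(1),s["tcp_rot"].round(1),s["joint_pos"].round(1),s["ft_force"],s["finger_gap"])
im=snapshot("wrist"); cv2.imwrite("pics/w5.png",im[:,:,::-1]); pc=pose("wrist",s)
rings(im,pc,["white","red"]); base(im,pc,"glue",(475,-171))
g=np.array([604.5,102.5,112]);R1=toolR(-13,38); t=g+(19-80)*R1[:,2]; print(t)
a,b=plan([650,0,175],toolR(-8,38),5); plan(t,R1,5,p0=a,R0=b)
```

```text
8.2 [ 627.3 -176.5  167.2] [-1.418e+02 -1.000e-01  8.800e+01] [ -15.6   59.1   30.   -10.5  127.8 -107.3] [ 0.42820739 -0.89510939  0.29004296] 49.97122427072262
red 2761 [490.8 -22.5  40. ] [490.9 -22.9]
white 3134 [ 475.4 -171.7   40. ] [ 475.9 -171.8]
glue base centre [ 473.9 -171.5] plate [  1.4 149.9] 25 0.27
[641.09280881  94.05188442 160.06865597]
-0.001 0.013 0.017 3.542 0.169 -0.321 5; -0.001 0.025 0.033 7.084 0.337 -0.642 5; -0.002 0.038 0.05 10.627 0.506 -0.963 5; -0.003 0.051 0.067 14.169 0.675 -1.284 5; -0.004 0.064 0.084 17.711 0.843 -1.605 5  #frac 1.0
0 0.011 0.014 1.838 -0.161 0.505 5; 0 0.021 0.028 3.676 -0.323 1.01 5; 0 0.032 0.041 5.514 -0.484 1.515 5; 0 0.043 0.055 7.352 -0.646 2.02 5; 0 0.054 0.069 9.19 -0.807 2.526 5  #frac 1.0
```

Request:
apply_moves(
  targets="0 0.01 0.015 3.5 0.15 -0.3 5; 0 0.025 0.035 7.1 0.35 -0.65 5; 0 0.04 0.05 10.6 0.5 -0.95 5; 0 0.05 0.065 14.2 0.7 -1.3 5; 0 0.065 0.085 17.7 0.85 -1.6 5",
)

```text
time: 8.75
tool_pos: [648.9, 1.4, 173.4]
tcp_rot: [-141.6, -0.0, 81.8]
ft_force: [-0.3, -0.3, -0.8]
finger_gap: 50.4
```

Request:
apply_moves(
  targets="0 0.01 0.015 2 -0.15 0.5 5; 0 0.02 0.03 4 -0.3 1 5; 0 0.03 0.04 6 -0.5 1.5 5; 0 0.045 0.055 7.8 -0.65 2 5; 0 0.055 0.07 9.2 -0.8 2.5 5",
)

```text
time: 9.25
tool_pos: [640.1, 95.2, 158.5]
tcp_rot: [-141.6, 0.0, 76.8]
ft_force: [0.1, 0.7, -0.3]
finger_gap: 50.0
```

Run:
```python
from chk import *
s,p,R=cur();print(s["time"],p.round(1),s["tcp_rot"].round(1),s["joint_pos"].round(1),s["ft_force"],s["finger_gap"])
im=snapshot("wrist"); cv2.imwrite("pics/w6.png",im[:,:,::-1]); pc=pose("wrist",s)
rings(im,pc,["blue","red"])
for q in ["wax_pot_grip","wax_pot_center"]:
    for e in place_of("wrist",q)[:2]: print(q,e["at"],e["confidence"],onz(e["at"],"wrist",112 if "grip" in q else 75,pc).round(1))
try: fit("wax",[("pics/w6.png",pc)],(604.5,102.5,-13))
except Exception as e: print(e)
try: base(im,pc,"wax",(500,130))
except Exception as e: print(e)
```

```text
9.25 [640.1  95.2 158.5] [-141.6    0.    76.8] [ -0.5  56.7  34.8   9.7 125.8 -74.3] [ 0.05112146  0.67276297 -0.34345845] 50.049823637335486
red 2758 [490.8 -22.5  40. ] [490.7 -22.8]
blue 1798 [506.2 126.7  40. ] [505.8 126.5]
wax_pot_grip [270.1, 308.3] 0.61 [608.9  99.9 112. ]
wax_pot_center [147.5, 315.6] 0.9 [501.7 130.1  75. ]
wax 1 grip [605.9 101.3 -15.6] centre [500.9 130.6] plate [   5.7 -153.3] cost 0.266 [4409]
wax base centre [501.7 129.4] plate [   4.8 -152.2] 27 0.22
```

View pics/w6.png

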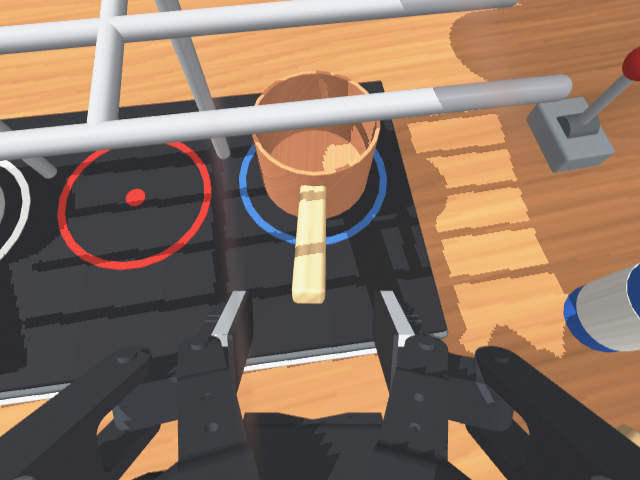

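Run:
```python
from chk import *
g=np.array([606.3,100.6,112]);R1=toolR(-15.5,38); plan(g+19*R1[:,2],R1,5)
```

```text
-0.001 0.005 0.006 -0.024 0.046 1.536 5; -0.003 0.01 0.013 -0.048 0.093 3.072 5; -0.004 0.015 0.019 -0.073 0.139 4.608 5; -0.005 0.021 0.026 -0.097 0.185 6.144 5; -0.007 0.026 0.032 -0.121 0.232 7.68 5  #frac 1.0
```

Request:
apply_moves(
  targets="0 0.01 0.015 -0.05 0.1 1.8 5; 0 0.025 0.03 -0.1 0.2 3.6 5; -0.005 0.025 0.03 -0.12 0.23 5.3 5; -0.005 0.025 0.03 -0.12 0.23 6.7 5; -0.005 0.025 0.03 -0.12 0.23 7.7 5",
)

```text
time: 9.9
tool_pos: [594.9, 102.2, 96.6]
tcp_rot: [-141.9, -0.0, 74.5]
ft_force: [0.1, 0.3, 0.4]
finger_gap: 50.0
```

Request:
apply_moves(
  targets="0 0 0 0 0 0 1.5; 0 0 0 0 0 0 1.2; 0 0 0 0 0 0 1.2; 0 0 0 0 0 0 1.2; 0 0 0 0 0 0 1.2",
  force=60,
)

```text
time: 10.4
tool_pos: [596.4, 102.9, 98.0]
tcp_rot: [-142.1, -0.1, 74.5]
ft_force: [1.7, -2.5, 0.9]
finger_gap: 17.0
```

Run:
```python
from chk import *
s,p,R=cur();print(s["time"],p.round(1),s["tcp_rot"].round(1),s["joint_pos"].round(1),s["ft_force"],s["finger_gap"])
im=snapshot("wrist"); cv2.imwrite("pics/w7.png",im[:,:,::-1]); pc=pose("wrist",s)
o=rings(im,pc,["blue","red"])
c=base(im,pc,"wax",(501.5,129.5)); c=np.array([*base(im,pc,"wax",tuple(c)),0])
q=p
for w in ((-33,-108),(-33,-42),(0,0)):
    q2=p+(W(*w)-c); plan(q2,R,1.2,p0=q,R0=R); q=q2
```

```text
10.4 [596.4 102.9  98. ] [-1.421e+02 -1.000e-01  7.450e+01] [ -0.6  49.8  51.7  10.1 115.1 -73.9] [ 1.65896298 -2.52035693  0.89265029] 17.02102997798441
red 4492 [490.8 -22.5  40. ] [490.5 -22.5]
blue 2441 [506.2 126.7  40. ] [505.8 126.7]
wax base centre [502.2 129. ] plate [   4.2 -151.9] 26 0.25
wax base centre [502.1 129. ] plate [   4.3 -151.9] 26 0.26
0 0 0 -0.742 0.695 -0.543 1.2; 0 0 0 -1.484 1.39 -1.085 1.2; 0 0 0 -2.226 2.085 -1.628 1.2; 0 0 0 -2.967 2.781 -2.171 1.2; 0 0 0 -3.709 3.476 -2.713 1.2  #frac 1.0
0 0 0 -1.302 0.172 -0.136 1.2; 0 0 0 -2.603 0.344 -0.272 1.2; 0 0 0 -3.905 0.517 -0.409 1.2; 0 0 0 -5.206 0.689 -0.545 1.2; 0 0 0 -6.508 0.861 -0.681 1.2  #frac 1.0
0 0 0 -0.938 -0.404 0.313 1.2; 0 0 0 -1.876 -0.808 0.626 1.2; 0 0 0 -2.814 -1.212 0.94 1.2; 0 0 0 -3.752 -1.615 1.253 1.2; 0 0 0 -4.69 -2.019 1.566 1.2  #frac 1.0
```

Request:
apply_moves(
  targets="0 0 0 -0.55 0.55 -0.36 1.2; 0 0 0 -1.35 1.3 -0.95 1.2; 0 0 0 -2.2 2.09 -1.57 1.2; 0 0 0 -3 2.84 -2.155 1.2; 0 0 0 -3.71 3.51 -2.67 1.2",
)

```text
time: 10.95
tool_pos: [627.9, 56.0, 97.3]
tcp_rot: [-141.8, -0.1, 74.6]
ft_force: [-2.7, 3.8, 4.4]
finger_gap: 17.2
```

Request:
apply_moves(
  targets="0 0 0 -1.3 0.17 -0.135 1.2; 0 0 0 -2.65 0.35 -0.28 1.2; 0 0 0 -4 0.53 -0.42 1.2; 0 0 0 -5.3 0.7 -0.555 1.2; 0 0 0 -6.5 0.86 -0.68 1.2",
)

```text
time: 11.45
tool_pos: [621.6, -9.4, 97.6]
tcp_rot: [-141.9, -0.2, 74.6]
ft_force: [-0.3, 6.8, 5.5]
finger_gap: 17.1
```

Request:
apply_moves(
  targets="0 0 0 -1.1 -0.474 0.367 1.2; 0 0 0 -2.3 -0.99 0.768 1.2; 0 0 0 -3.4 -1.464 1.135 1.2; 0 0 0 -4.2 -1.81 1.4 1.2; 0 0 0 -4.69 -2.02 1.565 1.2",
)

```text
time: 11.95
tool_pos: [584.9, -48.3, 97.9]
tcp_rot: [-142.1, -0.2, 74.5]
ft_force: [4.7, 4.9, 6.0]
finger_gap: 17.0
```

Run:
```python
from chk import *
s,p,R=cur();print(s["time"],p.round(1),s["tcp_rot"].round(1),s["joint_pos"].round(1),s["ft_force"],s["finger_gap"])
im=snapshot("wrist"); cv2.imwrite("pics/w8.png",im[:,:,::-1]); pc=pose("wrist",s)
o=rings(im,pc,["blue","red"])
c=np.array([502.1,129.])+(p-[596.4,102.9,98])[:2]; print("pred",c); base(im,pc,"wax",tuple(c))
```

```text
11.95 [584.9 -48.3  97.9] [-142.1   -0.2   74.5] [-11.4  48.9  53.1   2.9 115.8 -85.6] [4.71483999 4.85925934 6.01370088] 17.026979861644477
red 3038 [490.8 -22.5  40. ] [490.9 -22.7]
blue 4493 [506.2 126.7  40. ] [505.8 126.4]
pred [490.63758403 -22.17022577]
wax base centre [490.7 -21.3] plate [ 0.2 -1.1] 26 0.23
```

View pics/w8.png

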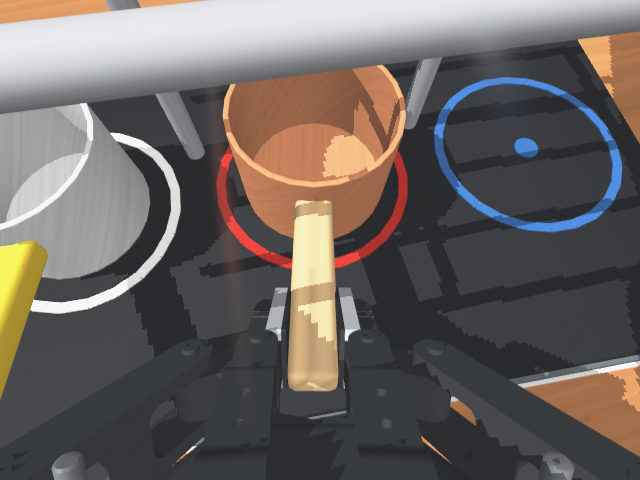

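Request:
apply_moves(
  targets="0 0 0 0 0 0 2.5; 0 0 0 0 0 0 4; 0 0 0 0 0 0 5; 0 0 0 0 0 -0.6 5; 0 0 0 0 0 -2 5",
)

```text
time: 12.5
tool_pos: [595.5, -51.1, 111.7]
tcp_rot: [-141.8, -0.1, 74.6]
ft_force: [0.0, -0.6, -0.3]
finger_gap: 50.3
```

Request:
apply_moves(
  targets="0 0 0 0 0 -2 5; 0 0 0 0 0 -4 5; 0 0 0 0 0 -5.5 5; 0 0 0 0 0 -6.5 5; 0 0 0 0 0 -7 5",
)

```text
time: 13.0
tool_pos: [638.6, -63.2, 168.7]
tcp_rot: [-142.1, -0.1, 74.5]
ft_force: [0.5, -0.4, 0.5]
finger_gap: 50.0
```

Run:
```python
from chk import *
s,p,R=cur();print(s["time"],p.round(1),s["tcp_rot"].round(1),s["joint_pos"].round(1),s["ft_force"],s["finger_gap"])
im=snapshot("wrist"); cv2.imwrite("pics/w9.png",im[:,:,::-1]); pc=pose("wrist",s)
o=rings(im,pc,["blue","red","white"]); base(im,pc,"wax",(491,-22)); base(im,pc,"glue",(475,-171))
cr=[]
for n,px in (("scene",(335,500)),("side",(268,150))):
    i=cv2.imread(f"pics/{n}0.png"); r,c=px; cr.append(cv2.resize(i[r-30:r+30,c-30:c+30],(400,400),interpolation=cv2.INTER_CUBIC))
cv2.imwrite("pics/cut.png",np.hstack(cr))
a,b=plan([655,60,330],toolR(0,25),5)
a,b=plan([560,330,330],toolR(0,0),5,p0=a,R0=b)
```

```text
13.0 [638.6 -63.2 168.7] [-1.421e+02 -1.000e-01  7.450e+01] [-11.6  56.8  33.4   3.1 127.6 -85.1] [ 0.52402626 -0.36428489  0.46773156] 49.99565722862616
red 1673 [490.8 -22.5  40. ] [490.9 -22.8]
white 3265 [ 475.4 -171.7   40. ] [ 476.1 -171.8]
blue 2285 [506.2 126.7  40. ] [506.  126.3]
wax base centre [490.1 -22.3] plate [ 0.7 -0.1] 27 0.25
glue base centre [ 473.8 -172.6] plate [  1.5 151. ] 36 0.29
-0.045 -0.028 -0.046 2.467 -2.249 -2.331 5; -0.09 -0.057 -0.092 4.933 -4.499 -4.661 5; -0.134 -0.085 -0.138 7.4 -6.748 -6.992 5; -0.179 -0.114 -0.184 9.866 -8.997 -9.323 5; -0.224 -0.142 -0.23 12.333 -11.246 -11.654 5  #frac 1.0
-0.073 0 0 4.528 -1.444 0.673 5; -0.146 0 0 9.056 -2.888 1.347 5; -0.22 0 0 13.584 -4.332 2.02 5; -0.293 0 0 18.112 -5.776 2.693 5; -0.366 0 0 22.639 -7.219 3.366 5  #frac 0.84
```

View pics/cut.png

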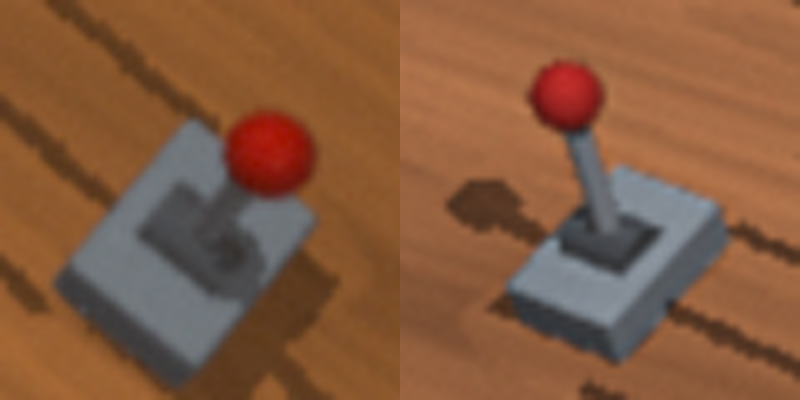

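Three sites confirmed: the wax pot is 0.7 mm and the glue pot 1.8 mm from their ring centres. The cutout crop shows the block's long side running upper-right to lower-left in the scene view, with the ball leaning off the middle. I triangulate the block's corners from it while moving there.

Run:
```python
from h import *
A={k:("scene",(305+v[1]/6.667-.5,470+v[0]/6.667-.5)) for k,v in dict(A=(193,118),B=(318,217),C=(186,357),D=(60,278),T=(270,153)).items()}
B={k:("side",(238+v[1]/6.667-.5,120+v[0]/6.667-.5)) for k,v in dict(A=(510,287),B=(620,168),C=(725,213),D=(615,328),T=(567,95)).items()}
for k in "ABCD": print(k,onz(A[k][1],"scene",25).round(1), onz(B[k][1],"side",25).round(1))
print("tip",tri([A["T"],B["T"]]))
```

```text
A [465.6 368.5  25. ] [519.6 272.   25. ]
B [468.4 415.7  25. ] [587.7 264.6  25. ]
C [535.7 408.3  25. ] [582.5 215.   25. ]
D [539.7 365.4  25. ] [517.1 224.9  25. ]
tip (array([541.66898217, 328.07082473, 101.03386784]), [np.float64(38.1), np.float64(29.2)])
```

Request:
apply_moves(
  targets="-0.045 -0.03 -0.045 2.5 -2.2 -2.3 5; -0.09 -0.055 -0.09 4.9 -4.5 -4.7 5; -0.135 -0.085 -0.14 7.4 -6.7 -7 5; -0.18 -0.115 -0.185 9.9 -9 -9.3 5; -0.225 -0.14 -0.23 12.3 -11.2 -11.7 5",
)

```text
time: 13.55
tool_pos: [654.5, 61.1, 330.0]
tcp_rot: [-155.0, -0.1, 90.1]
ft_force: [-0.4, -0.7, 0.6]
finger_gap: 49.8
```

Request:
apply_moves(
  targets="-0.07 0 0 4.5 -1.4 0.7 3; -0.145 0 0 9 -2.9 1.3 2; -0.22 0 0 13.6 -4.3 2 1; -0.29 0 0 18.1 -5.8 2.7 0; -0.365 0 0 22.6 -7.2 3.4 0",
)

```text
time: 14.05
tool_pos: [574.2, 287.4, 329.0]
tcp_rot: [-176.0, -0.2, 89.9]
ft_force: [1.2, 0.6, 0.8]
finger_gap: -0.1
```

Run:
```python
from h import *
o=[("A",(110,287)),("B",(220,168)),("C",(325,213)),("D",(215,328))]
for k,v in o: print(k,onz((238+v[1]/6.667-.5,120+v[0]/6.667-.5),"side",25).round(1))
T=[("scene",(305+153/6.667-.5,470+270/6.667-.5)),("side",(238+95/6.667-.5,120+167/6.667-.5))]; print("tip",tri(T))
s,p,R=cur(); print(p.round(1),s["joint_pos"].round(0))
im=snapshot("wrist"); cv2.imwrite("pics/w10.png",im[:,:,::-1]); pc=pose("wrist",s)
for q in ["cutout_tip","cutout_base"]:
    for e in place_of("wrist",q)[:2]: print(q,e["at"],e["confidence"],onz(e["at"],"wrist",98 if "tip" in q else 0,pc).round(1))
c=proj([500,390,25],None,pc=pc)[0]; print(c)
r,cc=[int(min(max(x,70),h-70)) for x,h in zip(c,(480,640))]
cv2.imwrite("pics/cut2.png",cv2.resize(im[r-70:r+70,cc-70:cc+70,::-1],(560,560),interpolation=cv2.INTER_CUBIC))
```

```text
A [463.1 412.7  25. ]
B [529.5 409.8  25. ]
C [525.  358.3  25. ]
D [461.2 363.9  25. ]
tip (array([501.9211616 , 390.77778391, 100.78931908]), [np.float64(0.3), np.float64(0.3)])
[574.2 287.4 329. ] [ 21.  17.  65.   2. 102. -69.]
cutout_tip [150.3, 413.3] 0.83 [503.4 387.6  98. ]
cutout_base [146.3, 394.6] 0.71 [496.  390.1   0. ]
cutout_base [139.6, 11.3] 0.55 [487.2 -85.4   0. ]
[148.96209976 398.96332312]
```

View pics/cut2.png

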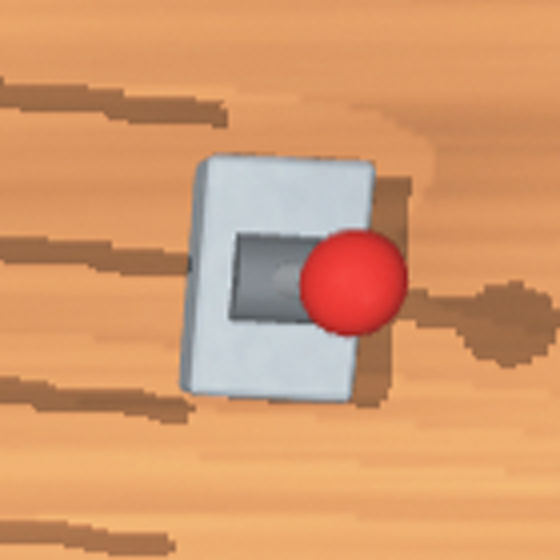

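Run:
```python
from h import *
s,p,R=cur(); pc=pose("wrist",s); im=cv2.imread("pics/w10.png")
hsv=cv2.cvtColor(im,cv2.COLOR_BGR2HSV).astype(int)
m=((hsv[...,1]<50)&(hsv[...,2]>185)).astype(np.uint8); m[:90]=0; m[210:]=0; m[:,:345]=0; m[:,470:]=0
k,l,st,c=cv2.connectedComponentsWithStats(m); i=1+np.argmax(st[1:,4]); print(st[i])
cn=max(cv2.findContours((l==i).astype(np.uint8),0,1)[0],key=len)[:,0,:]
P=np.array([onz((q[1],q[0]),"wrist",25,pc)[:2] for q in cn]).astype(np.float32)
# fit left long edge (-y side): line through points
P0=P[(P[:,0]>475)&(P[:,0]<520)]
L=P0[P0[:,1]<P0[:,1].mean()-15]
# smallest y edge
cst=np.polyfit(L[:,0],L[:,1],1); print("edge slope deg",np.degrees(np.arctan(cst[0])),len(L), np.std(L[:,1]-np.polyval(cst,L[:,0])))
E1=P[(P[:,1]>370)&(P[:,1]<405)]
for sg in(-1,1):
    Q=E1[(E1[:,0]-498)*sg>25]; cc=np.polyfit(Q[:,1],Q[:,0],1); print("end slope",-np.degrees(np.arctan(cc[0])),len(Q),"x at y388",np.polyval(cc,388))
print(cv2.minAreaRect(P))
# ball & hinge
b=((hsv[...,0]<8)&(hsv[...,1]>170)&(hsv[...,2]>100)).astype(np.uint8); b[:,:345]=0
k,l,st,c=cv2.connectedComponentsWithStats(b); i=1+np.argmax(st[1:,4]); print("ball px",c[i],onz(c[i][::-1],"wrist",101,pc).round(1))
# dark shaft housing edges
```

```text
[ 376  118   45   60 1576]
edge slope deg -2.614153020859389 39 0.334508660103485
end slope -2.4237359205647646 30 x at y388 462.7870682959056
end slope -2.249157863293683 29 x at y388 528.5423998952563
((495.8031005859375, 389.5563659667969), (47.39107131958008, 66.9654541015625), 87.569580078125)
ball px [416.18953069 148.34296029] [499.1 391.1 101. ]
```

Run:
```python
from h import *
R=toolR(-2.4,0)
plan([430,392,150],R,0)
```

```text
-0.014 0 0.009 1.966 -2.464 3.62 0; -0.027 0 0.018 3.932 -4.929 7.239 0; -0.041 -0.001 0.027 5.899 -7.393 10.859 0; -0.054 -0.001 0.036 7.865 -9.857 14.478 0; -0.068 -0.001 0.045 9.831 -12.321 18.098 0  #frac 0.95
```

Request:
apply_moves(
  targets="-0.015 0 0.01 2 -2.5 3.5 0; -0.03 0 0.02 4 -5 7 0; -0.04 0 0.03 6 -7.5 10.5 0; -0.055 0 0.035 8 -10 14 0; -0.07 0 0.045 10 -12.5 17.8 0",
)

```text
time: 14.7
tool_pos: [438.0, 385.8, 159.5]
tcp_rot: [-179.9, -0.0, 87.2]
ft_force: [0.1, 2.0, 0.5]
finger_gap: -0.1
```

Run:
```python
from h import *
s,p,R=cur(); print(s["time"],p.round(1),s["tcp_rot"].round(1),s["joint_pos"].round(0),s["ft_force"].round(1))
im=snapshot("wrist"); cv2.imwrite("pics/w11.png",im[:,:,::-1]); pc=pose("wrist",s)
print(proj([[497,389,25],[500,391,101]],None,pc=pc))
r,c=[int(x) for x in proj([497,389,40],None,pc=pc)[0]]; r=max(r,90); c=min(max(c,100),540)
cv2.imwrite("pics/cut3.png",cv2.resize(im[r-90:r+90,c-100:c+100,::-1],(600,540),interpolation=cv2.INTER_CUBIC))
plan([446,392,82],toolR(-2.4,0),0)
```

```text
14.7 [438.  385.8 159.5] [-179.9   -0.    87.2] [ 36.   8.  93.   0.  80. -51.] [0.1 2.  0.5]
[[299.46554417 320.32871435]
 [356.47230802 326.07032361]]
-0.002 0.001 -0.001 0.139 0.327 1.375 0; -0.005 0.002 -0.002 0.279 0.655 2.75 0; -0.007 0.003 -0.003 0.418 0.982 4.125 0; -0.01 0.004 -0.004 0.558 1.31 5.5 0; -0.012 0.006 -0.004 0.697 1.637 6.875 0  #frac 1.0
```

View pics/cut3.png

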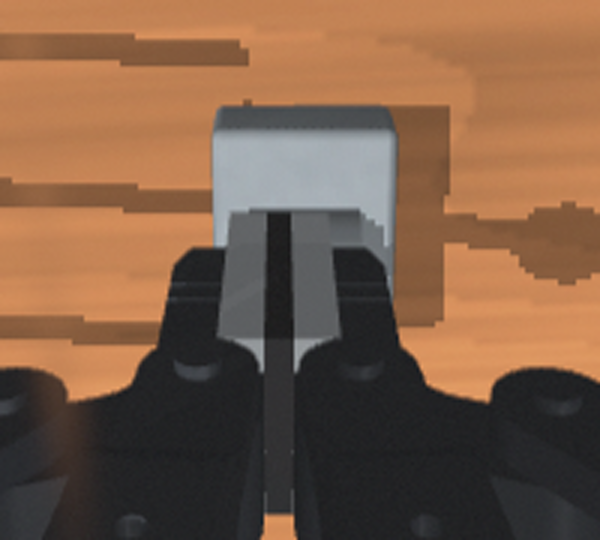

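Run:
```python
from h import *
def d(n,a,b,z=0):
    A,B=onz(a,n,z),onz(b,n,z); v=B-A; print(n,A.round(0)[:2],B.round(0)[:2],np.degrees(np.arctan2(v[1],v[0])).round(1))
print("table edge");d("scene",(185,12),(412,244))
print("mat");d("scene",(128,93),(183,176));d("scene",(183,20),(240,108));d("scene",(183,176),(240,108));d("scene",(128,93),(183,20))
print("last (toe smooth end first, ankle end second)");d("scene",(160,230),(130,268),40);d("side",(360,465),(408,440),40)
print("black pot handle");d("scene",(374,319),(378,384),60)
for px in ((374,319),(378,384)): print(onz(px,"scene",60))
```

```text
table edge
scene [ 954. -769.] [955.  88.] 89.9
mat
scene [ 698. -780.] [ 670. -458.] 94.9
scene [ 937. -759.] [ 891. -447.] 98.4
scene [ 670. -458.] [ 891. -447.] 2.9
scene [ 698. -780.] [ 937. -759.] 4.8
last (toe smooth end first, ankle end second)
scene [ 544. -381.] [ 405. -381.] -179.9
side [ 534. -394.] [ 406. -370.] 169.1
black pot handle
scene [812. 162.] [734. 262.] 127.9
[811.85562481 161.6600241   60.        ]
[733.90020324 261.75824435  60.        ]
```

No mark on the block shows which end is +x; its long axis lies at -2.4° to world x. The table, cutout and last look placed in the robot's frame, and the text mentions a reversed facing only for the plate. I therefore take block +x as pointing away from the robot, so off is towards the robot and on is away. This is an assumption. First I hop over the ball to the far side.

Run:
```python
from h import *
R=toolR(-2.4,0)
a,b=plan([552,389,155],R,0); a,b=plan([552,389,84],R,0,p0=a,R0=b); plan([480,391,84],R,0,p0=a,R0=b)
```

```text
-0.002 0.001 -0.001 0.169 2.43 -0.111 0; -0.005 0.002 -0.002 0.339 4.86 -0.221 0; -0.007 0.003 -0.003 0.508 7.291 -0.332 0; -0.01 0.004 -0.004 0.677 9.721 -0.442 0; -0.012 0.006 -0.004 0.846 12.151 -0.553 0  #frac 1.0
0 0 0 0 0 1.42 0; 0 0 0 0 0 2.84 0; 0 0 0 0 0 4.26 0; 0 0 0 0 0 5.68 0; 0 0 0 0 0 7.1 0  #frac 1.0
0 0 0 -0.02 -1.44 0 0; 0 0 0 -0.041 -2.881 0 0; 0 0 0 -0.061 -4.321 0 0; 0 0 0 -0.081 -5.762 0 0; 0 0 0 -0.102 -7.202 0 0  #frac 1.0
```

Request:
apply_moves(
  targets="0 0 0 0.2 2.4 -0.5 0; 0 0 0 0.35 5 -0.5 0; 0 0 0 0.5 7.5 -0.5 0; 0 0 0 0.7 10 -0.5 0; 0 0 0 0.85 12.15 -0.5 0",
)

```text
time: 15.25
tool_pos: [561.9, 387.5, 164.8]
tcp_rot: [-179.8, 0.0, 87.3]
ft_force: [0.1, 0.6, -0.4]
finger_gap: 0.1
```

Request:
apply_moves(
  targets="0 0 0 0 0 1.5 0; 0 0 0 0 0 3 0; 0 0 0 0 0 4.6 0; 0 0 0 0 0 6 0; 0 0 0 0 0 7.1 0",
)

```text
time: 15.75
tool_pos: [558.4, 388.8, 92.1]
tcp_rot: [-179.8, 0.1, 87.4]
ft_force: [-0.5, -0.0, -0.1]
finger_gap: -0.2
```

Request:
apply_moves(
  targets="0 0 0 0 -1.4 0 0; 0 0 0 0 -2.8 0 0; 0 0 0 -0.05 -4.2 0 0; 0 0 0 -0.1 -5.4 0 0; 0 0 0 -0.1 -6.2 0 0",
)

```text
time: 16.25
tool_pos: [496.8, 391.2, 94.5]
tcp_rot: [-179.9, -0.0, 87.4]
ft_force: [0.6, -0.4, -1.1]
finger_gap: 0.1
```

Request:
apply_moves(
  targets="0 0 0 0 0 0.4 0; 0 0 0 0 -0.3 0.8 0; 0 0 0 0 -0.7 1.1 0; 0 0 0 -0.05 -1 1.1 0; 0 0 0 -0.05 -1.3 1.1 0",
)

```text
time: 16.75
tool_pos: [484.7, 390.9, 83.3]
tcp_rot: [-179.9, 0.0, 87.3]
ft_force: [1.3, 0.8, -0.5]
finger_gap: 0.3
```

Request:
apply_moves(
  targets="0 0 0 0 -0.2 0 0; 0 0 0 0 -0.4 0 0; 0 0 0 0 -0.5 0 0; 0 0 0 0 -0.6 0 0; 0 0 0 0 -0.6 0 0",
)

```text
time: 17.25
tool_pos: [483.4, 390.9, 83.8]
tcp_rot: [179.6, -0.1, 87.3]
ft_force: [24.0, 1.8, -16.2]
finger_gap: 0.4
```

The force jumped to 24 N at TCP x = 483.4, where the stop should be (483), so the lever is fully off. Now I hop to the robot side and push the other way.

Request:
apply_moves(
  targets="0 0 0 0 1.5 0 0; 0 0 0 0 2.5 -2 0; 0 0 0 0 2.5 -5 0; 0 0 0 0 2 -7.5 0; 0 0 0 0 1 -8 0",
)

```text
time: 17.75
tool_pos: [491.1, 392.1, 168.1]
tcp_rot: [179.8, -0.2, 87.3]
ft_force: [0.5, -0.4, 0.4]
finger_gap: -0.0
```

Run:
```python
from h import *
s,p,R=cur(); print(s["time"],p.round(1),s["ft_force"].round(1))
im=snapshot("scene"); cv2.imwrite("pics/s2.png",im[:,:,::-1])
b=place_of("scene","cutout_tip"); print([(e["at"],round(e["confidence"],2),onz(e["at"],"scene",92).round(0)) for e in b[:2]])
R=toolR(-2.4,0)
a,b=plan([410,393,155],R,0); a,b=plan([410,393,82],R,0,p0=a,R0=b); plan([511,389,82],R,0,p0=a,R0=b)
```

```text
17.75 [491.1 392.1 168.1] [ 0.5 -0.4  0.4]
[([313.2, 519.8], 0.58, array([457., 390.,  92.]))]
0 0 -0.001 -0.046 -1.571 0.201 0; 0 -0.001 -0.001 -0.092 -3.143 0.402 0; 0 -0.001 -0.002 -0.139 -4.714 0.603 0; 0 -0.002 -0.003 -0.185 -6.286 0.804 0; 0 -0.002 -0.004 -0.231 -7.857 1.005 0  #frac 1.0
0 0 0 0 0 1.46 0; 0 0 0 0 0 2.92 0; 0 0 0 0 0 4.38 0; 0 0 0 0 0 5.84 0; 0 0 0 0 0 7.3 0  #frac 1.0
0 0 0 0.005 2.022 0 0; 0 0 0 0.009 4.043 0 0; 0 0 0 0.014 6.065 0 0; 0 0 0 0.019 8.086 0 0; 0 0 0 0.023 10.108 0 0  #frac 1.0
```

Request:
apply_moves(
  targets="0 0 0 0 -2 0 0; 0 0 0 -0.1 -4 0 0; 0 0 0 -0.15 -6 0 0; 0 0 0 -0.2 -7.9 0.5 0; 0 0 0 -0.25 -8 1 0",
)

```text
time: 18.35
tool_pos: [406.3, 391.8, 151.8]
tcp_rot: [-179.7, 0.1, 87.5]
ft_force: [0.2, 0.1, 0.4]
finger_gap: 0.4
```

Request:
apply_moves(
  targets="0 0 0 0 0 2 0; 0 0 0 0 0 4 0; 0 0 0 0 0 6 0; 0 0 0 0 0 7.3 0; 0 0 0 0 0 7.3 0",
)

```text
time: 18.85
tool_pos: [407.3, 390.6, 77.4]
tcp_rot: [-179.7, 0.2, 87.3]
ft_force: [-0.9, -0.0, 0.0]
finger_gap: 0.3
```

Request:
apply_moves(
  targets="0 0 0 0 2 0 0; 0 0 0 0 4 0 0; 0 0 0 0 6 0 0; 0 0 0 0 7.7 0 0; 0 0 0 0 8.8 0 0",
)

```text
time: 19.35
tool_pos: [498.3, 388.2, 81.4]
tcp_rot: [-179.9, -0.1, 87.3]
ft_force: [-1.2, -0.2, 0.0]
finger_gap: 0.1
```

Request:
apply_moves(
  targets="0 0 0 0 0.4 0 0; 0 0 0 0 0.8 0 0; 0 0 0 0 1.2 0 0; 0 0 0 0 1.5 0 0; 0 0 0 0 1.6 0 0",
)

```text
time: 19.85
tool_pos: [512.6, 387.5, 80.6]
tcp_rot: [-179.9, -0.0, 87.4]
ft_force: [-0.4, -0.8, -0.6]
finger_gap: -0.4
```

Request:
apply_moves(
  targets="0 0 0 0 0.2 0 0; 0 0 0 0 0.4 0 0; 0 0 0 0 0.4 0 0; 0 0 0 0 0.4 0 0; 0 0 0 0 0.4 0 0",
)

```text
time: 20.35
tool_pos: [513.7, 387.5, 80.3]
tcp_rot: [-179.6, 0.0, 87.4]
ft_force: [-14.3, -0.9, 5.8]
finger_gap: 0.2
```

The stop shows again at x = 513.7 with 14 N. I back off, lift clear and check everything.

Request:
apply_moves(
  targets="0 0 0 0 -1.5 0 0; 0 0 0 0 -3.5 0 0; 0 0 0 0 -5 -3 0; 0 0 0 0 -6 -7 0; 0 0 0 0 -7 -11 0",
)

```text
time: 20.85
tool_pos: [446.0, 390.2, 191.7]
tcp_rot: [-179.9, 0.0, 87.4]
ft_force: [0.0, 0.5, -0.7]
finger_gap: 0.3
```

Run:
```python
from chk import *
s,p,R=cur(); print(s["time"],p.round(1),s["ft_force"].round(1))
obs={}
for n in ("scene","side"):
    im=snapshot(n); cv2.imwrite(f"pics/{n}9.png",im[:,:,::-1]); obs[n]=im[:,:,::-1]
    for q in ("cutout_tip","glue_pot_center","wax_pot_center","last_center","polish_center","bottle_center"):
        print(n,q,[(np.round(e["at"]).tolist(),round(e["confidence"],2)) for e in place_of(n,q)[:3]])
b=place_of("scene","cutout_tip")
if b: print(onz(b[0]["at"],"scene",92).round(0))
cv2.imwrite("pics/fin.png",np.hstack([cv2.resize(obs["scene"][80:400,220:560],(400,376)),cv2.resize(obs["side"][150:420,100:500],(400,376))]))
```

```text
20.85 [446.  390.2 191.7] [ 0.   0.5 -0.7]
scene cutout_tip [([342.0, 497.0], 0.45)]
scene glue_pot_center []
scene wax_pot_center [([372.0, 321.0], 0.71), ([220.0, 351.0], 0.6)]
scene last_center [([144.0, 250.0], 0.86)]
scene polish_center [([295.0, 271.0], 0.77), ([375.0, 435.0], 0.7)]
scene bottle_center [([378.0, 435.0], 0.78)]
side cutout_tip [([278.0, 152.0], 0.55), ([244.0, 154.0], 0.47)]
side glue_pot_center [([337.0, 358.0], 0.57)]
side wax_pot_center [([313.0, 296.0], 0.67), ([215.0, 282.0], 0.64)]
side last_center [([376.0, 452.0], 0.78), ([262.0, 340.0], 0.62)]
side polish_center [([256.0, 341.0], 0.72)]
side bottle_center [([223.0, 202.0], 0.59)]
[540. 387.  92.]
```

View pics/fin.png

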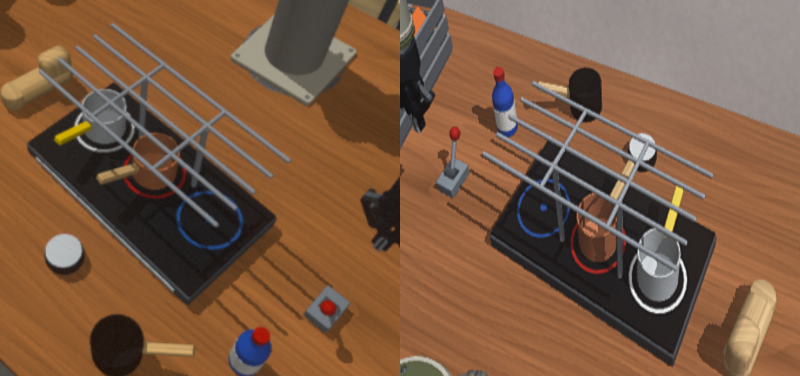

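```bash
python3 -c "
from bench import *
print(hand_in())"
```

```text
the job is handed in; nothing more can be done
None
```

I slid both pots and worked the cutout lever to both stops, but I could not confirm which of its ends is "on". The job is handed in, with the robot clock at about 21 s of the 72 s.

- **Pots:** The glue pot went from red to white, then the wax pot from blue to red, each held by its handle, with the bow around its post. The hand pressed down with 4 to 7 N during the slides, so the pots stayed flat. In the last close wrist picture the wax pot was 0.7 mm off its ring centre. The glue pot was about 1.5 to 2.5 mm off, because two fits of it disagree slightly.
- **Cutout:** I pushed the lever to its stop towards the robot (24 N, ball at x about 457 mm). Then I pushed it to its stop away from the robot (14 N, ball at about 540 mm), where it still stood in the final pictures.
- **Unconfirmed:** The block looks the same from both ends. I took its +x to point away from the robot, at -2.4° to world x. That is a judgement from the layout, and if it is wrong the lever ends on off.
- **Other things:** The last, polish tin, bottle and black look-alike pot appear unmoved. They match the starting pictures within about 4 pixels.
- **Failed check:** The glue pot network found nothing in the last scene picture. The side picture shows the pot on the white ring.

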